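Lock away the hole saws

TASK

Put every hole saw that is out on the bench into its own bore of the wooden block, shank up and fully home, then set the blue cover squarely down over the block until it sits flat on the board with an ear beside the lock. Put the yellow key fully into the lock, turn it clockwise until the red latch arm lies over the cover's ear, then pull the key out, leave the latch locked and stand the key fully home in its dark wooden block again. Leave the glue bottle, the drill and the offcut where they are.

Things in the scene. Friction and masses are not known exactly. Their poses are not given: they have to be found in the camera images.
- case: Fixed case, z up, turned about z: plywood board 136 (x) by 250 (y, -155 to +95) by 8 mm, origin on the bench under the block's centre. On it, centred on the origin, a light wooden block 108 x 108 mm, top 24 mm above the bench, with four round blind bores 40 mm wide, 12 mm deep, at x, y = +-25 mm. The lock barrel stands at x 0, y -115 mm.
- bore0 (a point): Centre of the floor of bore 0 (12 mm above the bench, 12 mm below the block's top). Axes as the case. Any saw may go into any bore, one in each.
- bore1 (a point): Centre of the floor of bore 1 (12 mm above the bench, 12 mm below the block's top). Axes as the case. Any saw may go into any bore, one in each.
- bore2 (a point): Centre of the floor of bore 2 (12 mm above the bench, 12 mm below the block's top). Axes as the case. Any saw may go into any bore, one in each.
- bore3 (a point): Centre of the floor of bore 3 (12 mm above the bench, 12 mm below the block's top). Axes as the case. Any saw may go into any bore, one in each.
- cover_seat (a point): Point on the board's top (8 mm above the bench) at the block's centre: the seated cover's origin comes here. Axes as the case.
- lock (a joint): Turn of the lock barrel with its red latch arm, rad: 0 open, grows clockwise from above, stop at 1.3 = locked (arm along the case's +y, over the ear). Starts at 0 to 0.2, stays where left, friction about 0.06 N m. Arm 16 mm wide, 6 mm thick, reaches 48 mm from the barrel's axis, underside 22 mm above the bench, 6 mm above a seated cover's ear.
- lock_slot (a point): Mouth of the key slot: centre of the top of the round barrel (46 mm wide, top 46 mm above the bench), on the turning axis. The slot is 18.4 by 8.4 mm and 22 mm deep, its long side along this point's x; z up. The point turns with the lock.
- cover: Blue cover, loose, 0.3-0.5 kg, on the bench, open below: 120 x 120 mm outside, 113 x 113 inside, 62 high, inner height 58. Origin: centre of its lower rim, z up. Steel ears 40 (x) by 22 (y) by 8 mm stick out low on the +y and -y sides. On top a black bar handle along x, 72 mm long, 12 thick (y), from 84 to 96 mm above the origin, on posts at x +-30 mm. A half turn about z fits as well.
- saw0: Hole saw, loose, about 0.09 kg (varies): red round cup 36 mm across and 24 mm high with, above it, a steel shank 10 mm across and 22 mm long (46 mm in all). Origin at the centre of the underside, z along the shank, up. Stands on the bench, shank up. May be absent (None all through).
- saw1: Hole saw, loose, about 0.09 kg (varies): red round cup 36 mm across and 24 mm high with, above it, a steel shank 10 mm across and 22 mm long (46 mm in all). Origin at the centre of the underside, z along the shank, up. Stands on the bench, shank up. May be absent (None all through).
- saw2: Hole saw, loose, about 0.09 kg (varies): red round cup 36 mm across and 24 mm high with, above it, a steel shank 10 mm across and 22 mm long (46 mm in all). Origin at the centre of the underside, z along the shank, up. Stands on the bench, shank up. May be absent (None all through).
- saw3: Hole saw, loose, about 0.09 kg (varies): red round cup 36 mm across and 24 mm high with, above it, a steel shank 10 mm across and 22 mm long (46 mm in all). Origin at the centre of the underside, z along the shank, up. Stands on the bench, shank up. May be absent (None all through).
- key: Key, loose, 60 g, upright in the key block. Origin: centre of the blade's tip; z up, x along the blade's width. Blade 16 (x) by 6 (y) mm, 20 long, tip tapered; above it a steel collar 26 x 14 mm from 20 to 32 mm, which stops it, then the flat yellow handle 40 (x) by 10 (y) mm from 32 to 66 mm. About 0.15 rad of turning play in the lock. A half turn about z fits as well.
- keyblock: Fixed dark wooden key block 60 by 60 by 34 mm, origin at the centre of its underside.
- keyblock_hole0 (a point): Mouth of the key block's slot: centre of its top, 34 mm above the bench. Slot 19 by 9.2 mm, 26 mm deep, long side along this point's x. With the key fully home its collar rests on the top, the tip 20 mm below this point.
- glue: Bystander: white glue bottle, 54 mm wide, 150 mm high, origin at its underside.
- drill: Bystander: cordless drill standing on its battery, about 115 by 180 mm and 200 mm high, origin at its underside.
- offcut: Bystander: wood offcut 50 by 120 by 22 mm, origin at its underside.
Not all that is in view belongs to the job. Of the things that look like the cover, the middle-sized one is meant.

How it is judged:
By the outcome, as a careful person would: the job done as asked, in the order asked, and still so for the second after the job is handed in, with the robot touching nothing.
Of saw0, saw1, saw2, saw3 only 2 to 4 are there at a start; the rules pass over those that are not, and their reading is None.
At some moment in a run one of saw0, saw1, saw2, saw3, cover may be knocked a few centimetres aside while the robot is not near it.
It also fails if it takes over 210 s, if anything falls off the work surface, if the arm or the gripper's body presses on something with over 40 N, if the wrist force passes 120 N, or if a joint passes its speed limit or range.

ROBOT

A 7-joint arm with a two-finger parallel gripper is mounted at the origin on the work surface. World frame = base frame: x ahead of the robot, y to its left, z up, the work surface at z = 0. Lengths are in m, angles in rad, forces in N, time in s.
With the tool pointing down it reaches from about 0.425 to 0.8 m from the base axis. Payload 8.3 kg.
Tool frame: the origin (TCP) lies on the centre line of the jaws, within the pads' length; the fingertips stand ahead of it and the grasp point (between the pads) lies 11 mm behind it (manip.tcp_to_tips is the z of the fingertips in the tool frame, in m); z points along the fingers, y is the line along which they close (so a half turn about z gives the same grasp; the last joint's range is limited). The gripper opens to 85 mm and grips with 20 to 120 N. Pads are 22 mm wide; open, the fingers measure 114 mm over their backs; the gripper's body (76 mm by 85 mm) begins 54 mm behind the grasp point. The pads swing forward as they close: fully open they stand 13 mm farther back than shut.
Start: joints at [-1.212, 0.383, 0.016, 1.37, -0.006, 1.388, -0.046], TCP at [0.256, 0.57, 0.239] pointing down, gripper open.
Joint ranges: [-2.95, 2.95], [-0.25, 2.06], [-1.52, 1.56], [0.18, 2.33], [-1.44, 4.58], [0.02, 2.06], [-3.01, 3.01]. Speed limits (rad/s): [2.39, 2.39, 3.01, 3.01, 3.14, 3.14, 3.14].

INTERFACE

Orientations are given as a unit quaternion [w, x, y, z].
In Python, from station import manip, eyes gives the robot as it stands.
- The arm moves only by the tool send_rows, never from a script. Its argument "rows" is a list of rows, each an object of numbers: "x", "y", "z": the shift along the tool's x, y, z in mm; "twist": the turn about the tool's z in rad. In form: [{"x": .., "y": .., "z": .., "twist": ..}, ...]. A call has exactly 5 rows; each row is the pose to reach, as a shift and turn from the pose commanded when the call began, along the tool's axes at that moment; what a row does not reach only later rows make up. A row lasts 1/10 s, in which the tool goes at most 50 mm and 8.59 degrees, less where a joint would pass 70% of its speed; a pose out of reach is approached as far as the arm can. A call with a gripper value outside its range is refused whole. "grip" is the closure, from -1 (fully open) to 1 (shut), set as the call begins (left out, the last holds). The fingers move at their own pace and stop on an object; "grip_force" is the grip in N (left out, the last holds). Time passes only in rows, so rows that repeat a pose let the fingers close, or fill a call up. It gives the time, the measured TCP pose, the force, the opening and the grip force at its end, in the units of the state.
- manip.get_state(): the state, without advancing time (a new reading comes with each control period).
- eyes.grab_frame(name): name is "side" or "top" or "wrist"; returns a dict with "img" (420x560x3 uint8, red, green, blue), "camera_matrix" (3x3 intrinsics, pixels), "R" (3x3) and "t" (3): a world point X has camera coordinates R X + t; the wrist camera has in their place "tool_from_camera" (4x4, takes a point from camera to tool coordinates, whose origin is the TCP and whose axes are the flange's). Camera axes: x right, y down, z forward; pixel columns grow to the right and rows downward; lengths in m; the calibration is good to about 2 mm. A picture is of the moment at which its call begins: read the wrist's pose just before it. There is no depth.
- manip.hand_in(): hands the job in; it is judged then, once.
The state is a dict: "time_s": time; "joints": joint angles; "qd": joint speeds; "joint_torque": joint torques, N m; "tool_pos": TCP position; "ee_rot": TCP orientation; "ft_force": force on the tool from outside, world axes, zero at the start; "torque": the same for the moment, N m; "gripper_width": finger opening in m; "gripper_force": force on a finger pad.
Only numpy, scipy, OpenCV 4.12 (cv2) and the standard library are available. Lean on these libraries where they do the work, as an engineer would, in place of code of your own. Each camera call takes 0.05 s, during which the arm holds its last target. There are 200 camera calls.

## Working session

There is one attempt and no reset: what is moved stays moved. The work goes in short steps, Python scripts to look and compute and a tool call to move; the robot and the scene stay as the last step left them, time stands still between calls to the robot, and variables do not carry over. Pictures are saved under pics/ and viewed, at most 14 in all, crops included, and the job is handed in when it is done.

Besides the shell and the picture viewer there is one more tool, called after "Call:" as name(argument=value, ...), one argument or row to a line, values as JSON. send_rows: Moves the arm, as the interface text tells. Its arguments: {"type":"object","properties":{"rows":{"type":"array"},"grip":{"type":"number"},"grip_force":{"type":"number"}},"required":["rows"]}

```bash
ls; mkdir -p pics
cat > h.py <<'E'
import numpy as np, cv2
from station import manip, eyes
def save(n,f): cv2.imwrite(f'pics/{f}.png',cv2.cvtColor(n,cv2.COLOR_RGB2BGR))
E
python3 - <<'E'
from h import *
s=manip.get_state();print(s['time_s'],s['tool_pos'],s['ee_rot'],s['gripper_width'],manip.tcp_to_tips)
import pickle
d={}
for n in('top','side','wrist'):
    f=eyes.grab_frame(n);d[n]=f
    save(f['img'],n+'0')
    print(n,f['camera_matrix'].tolist(),[np.round(f[k],3).tolist() for k in f if k not in('img','camera_matrix')])
pickle.dump(d,open('d0.pkl','wb'))
a=np.hstack([d['top']['img'],])
E
```

```text
pics
0.0 [0.25560819 0.56981836 0.23825949] [-2.05449790e-04  2.09275038e-01  9.77856332e-01 -9.54546456e-04] 0.08535985983387356 0.008
top [[465.4367020386827, 0.0, 283.7368812284325], [0.0, 465.4367020386827, 212.64922965030905], [0.0, 0.0, 1.0]] [[[-0.014, -1.0, -0.005], [-0.993, 0.015, -0.115], [0.115, 0.003, -0.993]], [-0.025, 0.547, 1.427]]
side [[468.09597885890497, 0.0, 284.77860265914643], [0.0, 468.09597885890497, 214.23142752231323], [0.0, 0.0, 1.0]] [[[0.906, -0.423, -0.024], [-0.268, -0.528, -0.806], [0.328, 0.736, -0.592]], [-0.488, 0.178, 1.391]]
wrist [[290.8731106142219, 0.0, 283.6824247152261], [0.0, 290.8731106142219, 207.62797738600807], [0.0, 0.0, 1.0]] [[[0.001, -0.959, -0.282, 0.071], [1.0, 0.001, -0.001, 0.0], [0.002, -0.282, 0.959, -0.134], [0.0, 0.0, 0.0, 1.0]]]
```

View pics/top0.png

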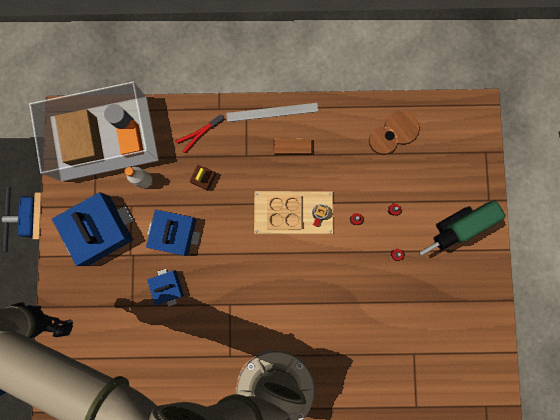

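View pics/side0.png

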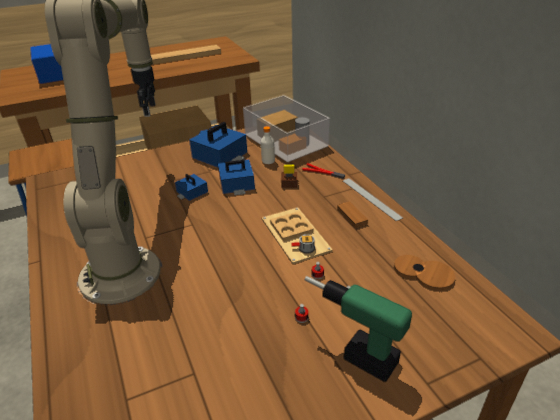

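The top view shows three blue lidded boxes: large at (92,230), middle at (172,232), small at (165,286). The middle-sized one is meant, and I'll check it by size in a crop. There are red saws at (357,219), (395,209) and (397,254). The case is at (293,212) with its lock at (321,212), and the key block is at (204,177).

```bash
cat >> h.py <<'E'
from scipy.spatial.transform import Rotation as Ro
def campose(f,s=None):
    """world R (cam->world), centre"""
    if 'R' in f: R=np.array(f['R']); return R.T,-R.T@np.array(f['t'])
    q=s['ee_rot']; Rt=Ro.from_quat([q[1],q[2],q[3],q[0]]).as_matrix()
    T=np.array(f['tool_from_camera']); return Rt@T[:3,:3],Rt@T[:3,3]+np.array(s['tool_pos'])
def cast(f,px,z,s=None):
    R,c=campose(f,s); px=np.atleast_2d(px).astype(float); K=f['camera_matrix']
    d=np.c_[px,np.ones(len(px))]@np.linalg.inv(K).T@R.T
    return c+d*((z-c[2])/d[:,2])[:,None]
def proj(f,X,s=None):
    R,c=campose(f,s); p=(np.atleast_2d(X)-c)@R@np.array(f['camera_matrix']).T
    return p[:,:2]/p[:,2:]
def blobs(m,amin=20):
    cs,_=cv2.findContours(m.astype(np.uint8),cv2.RETR_EXTERNAL,cv2.CHAIN_APPROX_NONE)
    return sorted([c for c in cs if cv2.contourArea(c)>=amin],key=cv2.contourArea,reverse=True)
def hsv(f): return cv2.cvtColor(f['img'],cv2.COLOR_RGB2HSV)
def look(n='wrist'):
    s=manip.get_state(); return eyes.grab_frame(n),s
E
python3 - <<'E'
from h import *
import pickle
d=pickle.load(open('d0.pkl','rb'));f=d['top'];h=hsv(f);H,S,V=cv2.split(h)
for name,m,z in(('blue',(abs(H.astype(int)-110)<12)&(S>150)&(V>50),0.06),('red',((H<6)|(H>172))&(S>170)&(V>80),0.024),('yellow',(abs(H.astype(int)-27)<5)&(S>170)&(V>120),0.08)):
    for c in blobs(m,8):
        r=cv2.minAreaRect(c); P=cast(f,cv2.boxPoints(r),z)
        print(name,np.round(r[0]),np.round(P.mean(0),3),'sides mm',np.round(1000*np.linalg.norm(P[0]-P[1])),np.round(1000*np.linalg.norm(P[1]-P[2])),'dir',np.round(np.degrees(np.arctan2(*(P[1]-P[0])[[1,0]])),1))
print('case', cast(f,[[255,192],[333,192],[333,234],[255,234]],0.008).round(3).tolist(), 'lock',cast(f,[[321,212]],.046))
i=f['img'];a=cv2.resize(i[140:310,50:240],(760,680)[:2] if 0 else (665,595),interpolation=cv2.INTER_CUBIC);save(a,'top_cov')
b=cv2.resize(i[175:275,240:430],(798,420),interpolation=cv2.INTER_CUBIC);save(b,'top_case')
E
```

```text
blue [ 88. 229.] [0.503 0.569 0.06 ] sides mm 169.0 168.0 dir -60.9
blue [169. 232.] [0.489 0.318 0.06 ] sides mm 118.0 122.0 dir -11.1
blue [164. 287.] [0.321 0.333 0.06 ] sides mm 84.0 80.0 dir -72.4
blue [ 25. 216.] [0.545 0.765 0.06 ] sides mm 119.0 44.0 dir 0.2
blue [164. 300.] [0.285 0.331 0.06 ] sides mm 20.0 10.0 dir -33.7
red [196. 138.] [0.793 0.245 0.024] sides mm 128.0 47.0 dir -63.5
red [398. 254.] [ 0.412 -0.385  0.024] sides mm 34.0 31.0 dir -90.8
red [356. 218.] [ 0.527 -0.26   0.024] sides mm 31.0 32.0 dir -90.9
red [395. 209.] [ 0.553 -0.382  0.024] sides mm 34.0 33.0 dir -46.3
red [316. 222.] [ 0.517 -0.135  0.024] sides mm 23.0 15.0 dir -27.6
yellow [199. 174.] [0.665 0.224 0.08 ] sides mm 39.0 10.0 dir -28.6
case [[0.617, 0.058, 0.008], [0.613, -0.191, 0.008], [0.478, -0.188, 0.008], [0.482, 0.059, 0.008]] lock [[ 0.54477603 -0.14847636  0.046     ]]
```

View pics/top_cov.png

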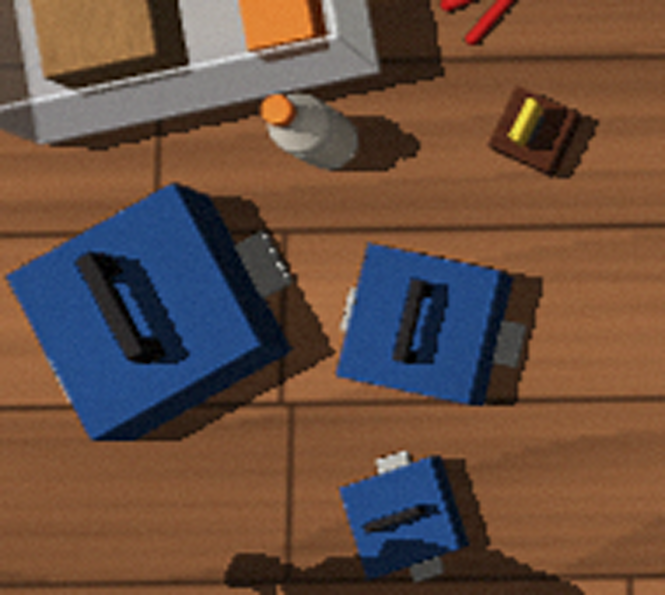

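View pics/top_case.png

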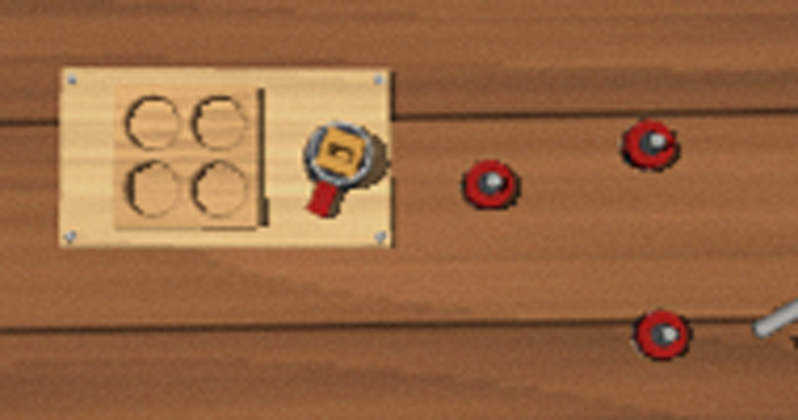

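The crop confirms it: the middle box measures about 120 mm square, with ears on two sides. There are three saws, and the latch arm is open. I'll move the wrist over the case.

```bash
cat >> h.py <<'E'
def plan(p,yaw=None,s=None):
    """shift in tool axes (mm) and twist to reach TCP p with tool y axis at world yaw (deg)"""
    s=s or manip.get_state(); q=s['ee_rot']; Rt=Ro.from_quat([q[1],q[2],q[3],q[0]]).as_matrix()
    d=Rt.T@(np.array(p)-s['tool_pos'])*1000; yw=np.degrees(np.arctan2(Rt[1,1],Rt[0,1]))
    tw=0 if yaw is None else -np.radians((yaw-yw+180)%360-180)
    print('t',round(s['time_s'],2),'at',np.round(s['tool_pos'],4),'yaw',round(yw,2),'w',round(s['gripper_width'],4),'F',np.round(s['ft_force'],1),'-> shift',np.round(d,1),'twist',round(tw,3))
E
python3 -c "
from h import *
plan([.5,.3,.24],0);plan([.53,-.08,.24],0)"
```

```text
t 0.15 at [0.2557 0.5699 0.2385] yaw 65.84 w 0.0851 F [-0.2 -0.5 -0.5] -> shift [-333.4 -146.3   -1.3] twist 1.149
t 0.15 at [0.2557 0.5699 0.2385] yaw 65.84 w 0.0851 F [-0.2 -0.5 -0.5] -> shift [-516.3 -480.7   -0.8] twist 1.149
```

Call:
send_rows(
  rows=[
    {"x": -45,"y": -20,"z": 0,"twist": 0.15},
    {"x": -90,"y": -40,"z": 0,"twist": 0.3},
    {"x": -135,"y": -60,"z": 0,"twist": 0.45},
    {"x": -180,"y": -80,"z": 0,"twist": 0.6},
    {"x": -220,"y": -98,"z": 0,"twist": 0.75},
  ],
  grip=-1,
)

```text
time_s: 0.65
tool_pos: [0.418, 0.3883, 0.2392]
ee_rot: [0.0, 0.556, 0.831, -0.0]
ft_force: [-0.0, -0.6, -0.1]
gripper_width: 0.0855
gripper_force: 0.0
```

```bash
python3 -c "
from h import *
plan([.53,-.08,.24],0)"
```

```text
t 0.65 at [0.418  0.3883 0.2392] yaw 22.43 w 0.0855 F [-0.  -0.6 -0.1] -> shift [-475.6  -75.2   -0.6] twist 0.392
```

Call:
send_rows(
  rows=[
    {"x": -48,"y": -8,"z": 0,"twist": 0.1},
    {"x": -96,"y": -16,"z": 0,"twist": 0.2},
    {"x": -144,"y": -24,"z": 0,"twist": 0.3},
    {"x": -192,"y": -31,"z": 0,"twist": 0.39},
    {"x": -238,"y": -38,"z": 0,"twist": 0.39},
  ],
)

```text
time_s: 1.15
tool_pos: [0.4739, 0.1545, 0.2392]
ee_rot: [-0.0, 0.705, 0.709, 0.0]
ft_force: [0.2, -0.1, 0.3]
gripper_width: 0.0853
gripper_force: 0.0
```

Call:
send_rows(
  rows=[
    {"x": -48,"y": 11,"z": 0,"twist": 0},
    {"x": -96,"y": 22,"z": 0,"twist": 0},
    {"x": -144,"y": 33,"z": 0,"twist": 0},
    {"x": -192,"y": 44,"z": 0,"twist": 0},
    {"x": -234,"y": 56,"z": 0,"twist": 0},
  ],
)

```text
time_s: 1.65
tool_pos: [0.5318, -0.0795, 0.2394]
ee_rot: [0.0, 0.704, 0.71, 0.0]
ft_force: [1.2, -0.1, 0.3]
gripper_width: 0.0855
gripper_force: 0.0
```

Call:
send_rows(
  rows=[
    {"x": 0,"y": 0,"z": 0,"twist": 0},
    {"x": 0,"y": 0,"z": 0,"twist": 0},
    {"x": 0,"y": 0,"z": 0,"twist": 0},
    {"x": 0,"y": 0,"z": 0,"twist": 0},
    {"x": 0,"y": 0,"z": 0,"twist": 0},
  ],
)

```text
time_s: 2.15
tool_pos: [0.532, -0.0754, 0.2393]
ee_rot: [-0.0, 0.703, 0.711, 0.0]
ft_force: [-0.2, -0.3, -0.4]
gripper_width: 0.0853
gripper_force: 0.0
```

```bash
python3 -c "
from h import *
import pickle
plan([.5,-.3,.24],0)
f,s=look();pickle.dump((f,s),open('w1.pkl','wb'));save(f['img'],'w1')"
```

```text
t 2.15 at [ 0.532  -0.0754  0.2393] yaw 0.65 w 0.0853 F [-0.2 -0.3 -0.4] -> shift [-224.2  -34.6   -0.8] twist 0.011
```

View pics/w1.png

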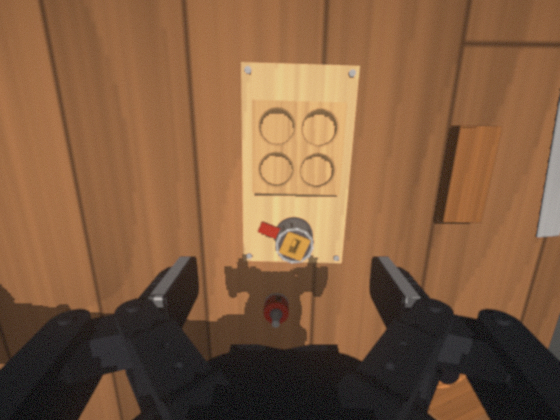

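The wrist view shows the board at about x 243-358, y 63-263, with bores at (277,126), (319,129), (276,169) and (317,171). The lock top is at (295,244) and saw A at (276,311).

Run:
```python
from h import *
import pickle
f,s=pickle.load(open('w1.pkl','rb'));H,S,V=cv2.split(hsv(f))
print('hsv board',hsv(f)[90,250],'bench',hsv(f)[90,220],'locktop',hsv(f)[240,290],'shank',hsv(f)[318,276])
m=(V>185)&(S<140)&(H<30); m=cv2.morphologyEx(m.astype(np.uint8),cv2.MORPH_CLOSE,np.ones((5,5)))
c=blobs(m,500)[0]; ap=cv2.approxPolyDP(cv2.convexHull(c),12,True)[:,0]; print('hull',ap.tolist())
print(cast(f,ap,.008,s).round(4).tolist())
g=cv2.cvtColor(f['img'],cv2.COLOR_RGB2GRAY)
ci=cv2.HoughCircles(cv2.resize(g[95:200,245:350],None,fx=4,fy=4,interpolation=3),cv2.HOUGH_GRADIENT,1,100,param1=80,param2=20,minRadius=55,maxRadius=90)
if ci is not None:
  q=ci[0][:,:2]/4+[245,95]; print('bores',q.round(1).tolist(),cast(f,q,.024,s).round(4).tolist())
y=(abs(H.astype(int)-20)<6)&(S>170)&(V>150); y[:200]=0
for c in blobs(y,100)[:2]:
  r=cv2.minAreaRect(c);print('lock',r,cast(f,[r[0]],.046,s).round(4),blobs(y,100).__len__())
red=((H<6)|(H>172))&(S>150)&(V>60)
for c in blobs(red,30)[:5]:
  r=cv2.minAreaRect(c);print('red',r,cast(f,[r[0]],.028,s).round(4))
cc=f['img'][40:330,200:400];save(cv2.resize(cc,(400,580),interpolation=3),'w1c')
```

```text
hsv board [ 18 109 227] bench [ 14 144 165] locktop [ 17 164 215] shank [ 0 34 67]
hull [[241, 62], [359, 66], [340, 263], [243, 252]]
[[0.4825, 0.0607, 0.008], [0.6175, 0.0582, 0.008], [0.6125, -0.1912, 0.008], [0.4783, -0.1763, 0.008]]
bores [[276.4, 167.4], [276.9, 124.9], [316.4, 170.1], [319.4, 128.4]] [[0.5239, -0.0569, 0.024], [0.5242, -0.0077, 0.024], [0.5722, -0.0596, 0.024], [0.5735, -0.011, 0.024]]
red ((275.4853515625, 312.5317077636719), (24.654590606689453, 21.791027069091797), 24.775144577026367) [[ 0.5239 -0.2579  0.028 ]]
red ((268.72601318359375, 229.8972625732422), (18.14137840270996, 10.065539360046387), 20.556047439575195) [[ 0.5147 -0.1358  0.028 ]]
```

Call:
send_rows(
  rows=[
    {"x": -45,"y": -2,"z": 15,"twist": 0.011},
    {"x": -90,"y": -4,"z": 40,"twist": 0.011},
    {"x": -135,"y": -6,"z": 60,"twist": 0.011},
    {"x": -175,"y": -8,"z": 80,"twist": 0.011},
    {"x": -184,"y": -9,"z": 90,"twist": 0.011},
  ],
  grip=-0.2,
)

```text
time_s: 2.7
tool_pos: [0.5221, -0.2659, 0.1477]
ee_rot: [-0.0, 0.71, 0.704, -0.002]
ft_force: [-1.5, 0.9, 0.6]
gripper_width: 0.0515
gripper_force: 0.0
```

Call:
send_rows(
  rows=[
    {"x": 0,"y": 0,"z": 0,"twist": 0},
    {"x": 0,"y": 0,"z": 0,"twist": 0},
    {"x": 0,"y": 0,"z": 0,"twist": 0},
    {"x": 0,"y": 0,"z": 0,"twist": 0},
    {"x": 0,"y": 0,"z": 0,"twist": 0},
  ],
)

```text
time_s: 3.2
tool_pos: [0.5254, -0.2597, 0.15]
ee_rot: [0.0, 0.707, 0.707, 0.0]
ft_force: [0.9, 0.2, 1.0]
gripper_width: 0.0509
gripper_force: 0.0
```

```bash
cat >> h.py <<'E'
def saws(f,s=None,amin=60):
    """saw axes from the red cup outline: outline of a disc mid-height projected -> centre"""
    H,S,V=cv2.split(hsv(f)); red=((H<7)|(H>172))&(S>140)&(V>50)
    out=[]
    for c in blobs(cv2.morphologyEx(red.astype(np.uint8),cv2.MORPH_CLOSE,np.ones((7,7))),amin):
        h=cv2.convexHull(c)[:,0]; R,cc=campose(f,s)
        # fit circle r=18 whose bottom/top silhouettes bound the outline: minimise over centre
        from scipy.optimize import least_squares
        p0=cast(f,[h.mean(0)],.012,s)[0,:2]
        t=np.linspace(0,2*np.pi,40,endpoint=False)
        def sil(p):
            X=np.r_[[[p[0]+.018*np.cos(a),p[1]+.018*np.sin(a),z] for z in(0.,.024) for a in t]]
            q=proj(f,X,s); return np.r_[q.min(0),q.max(0)]
        b=np.r_[h.min(0)-.5,h.max(0)+.5]
        r=least_squares(lambda p:sil(p)-b,p0,x_scale=.01,diff_step=1e-4)
        out.append((h.mean(0).round(1),r.x.round(4),round(float(np.abs(r.fun).max()),1)))
    return out
E
python3 - <<'E'
from h import *
f,s=look()
for o in saws(f,s):print(o)
save(f['img'],'w2')
f,_=look('top')
for o in saws(f,None,20):print('top',o)
plan([.525,-.259,.15],0)
E
```

```text
(array([278.8, 204.7]), array([ 0.5242, -0.2632]), 1.2)
(array([310.4, 312.4]), array([ 0.5526, -0.3853]), 2.1)
(array([263.4,  51.8]), array([ 0.5131, -0.1363]), 12.8)
top (array([193.3, 135.8]), array([0.7978, 0.2561]), 11.8)
top (array([396.8, 253.8]), array([ 0.4122, -0.3863]), 0.4)
top (array([316.3, 221.7]), array([ 0.5169, -0.1343]), 2.4)
t 3.3 at [ 0.5251 -0.2603  0.1497] yaw -0.05 w 0.0513 F [ 0.1 -0.8  0.1] -> shift [ 1.3 -0.1 -0.3] twist -0.001
```

View pics/w2.png

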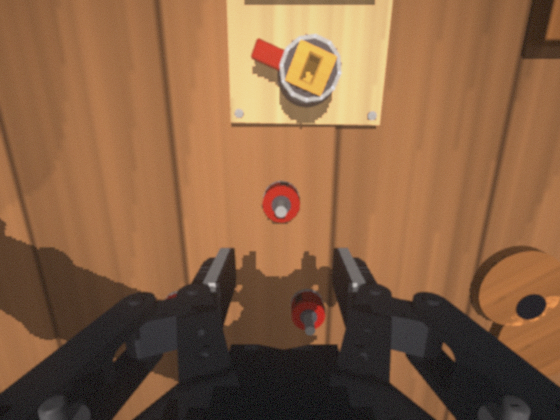

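Call:
send_rows(
  rows=[
    {"x": -2.5,"y": -1,"z": 30,"twist": 0},
    {"x": -2.5,"y": -1,"z": 65,"twist": 0},
    {"x": -2.5,"y": -1,"z": 95,"twist": 0},
    {"x": -2.5,"y": -1,"z": 110,"twist": 0},
    {"x": -2.5,"y": -1,"z": 116,"twist": 0},
  ],
)

```text
time_s: 3.8
tool_pos: [0.523, -0.2629, 0.032]
ee_rot: [-0.001, 0.708, 0.706, -0.001]
ft_force: [-0.2, 0.2, 0.1]
gripper_width: 0.0512
gripper_force: 0.0
```

Call:
send_rows(
  rows=[
    {"x": 0,"y": 0,"z": 0,"twist": 0},
    {"x": 0,"y": 0,"z": 0,"twist": 0},
    {"x": 0,"y": 0,"z": 0,"twist": 0},
    {"x": 0,"y": 0,"z": 0,"twist": 0},
    {"x": 0,"y": 0,"z": 0,"twist": 0},
  ],
  grip=1,
  grip_force=40,
)

```text
time_s: 4.3
tool_pos: [0.5245, -0.2638, 0.0346]
ee_rot: [0.001, 0.708, 0.706, 0.0]
ft_force: [-1.3, 0.9, 6.8]
gripper_width: 0.0079
gripper_force: 39.6
```

Call:
send_rows(
  rows=[
    {"x": 0,"y": 0,"z": 0,"twist": 0},
    {"x": 0,"y": 0,"z": 0,"twist": 0},
    {"x": 0,"y": 0,"z": -20,"twist": 0},
    {"x": 0,"y": 0,"z": -50,"twist": 0},
    {"x": 0,"y": 0,"z": -80,"twist": 0},
  ],
)

```text
time_s: 4.8
tool_pos: [0.5231, -0.2631, 0.1139]
ee_rot: [-0.001, 0.708, 0.706, -0.0]
ft_force: [0.5, 0.5, -0.6]
gripper_width: 0.0086
gripper_force: 39.0
```

Run:
```python
from h import *
C=np.array([.5483,-.0347]);a=np.radians(-1.1);R=np.array([[np.cos(a),-np.sin(a)],[np.sin(a),np.cos(a)]])
for b in((25,25),(-25,25),(25,-25),(-25,-25)):print(b,(C+R@np.array(b)/1000).round(4))
plan([*(C+R@[.025,.025]),.1],0)
f,s=look();save(f['img'],'w3')
```

```text
(25, 25) [ 0.5738 -0.0102]
(-25, 25) [ 0.5238 -0.0092]
(25, -25) [ 0.5728 -0.0602]
(-25, -25) [ 0.5228 -0.0592]
t 4.8 at [ 0.5231 -0.2631  0.1139] yaw -0.12 w 0.0086 F [ 0.5  0.5 -0.6] -> shift [253.   50.1  13.9] twist -0.002
```

View pics/w3.png

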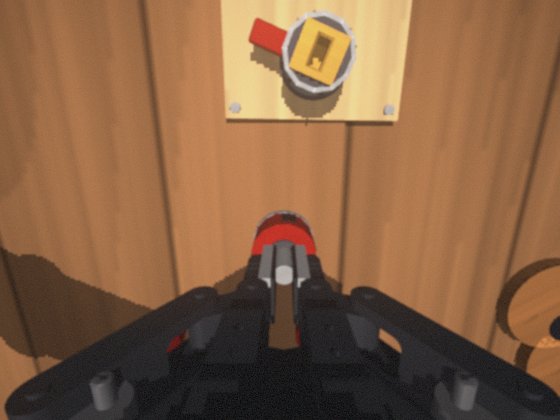

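Call:
send_rows(
  rows=[
    {"x": 45,"y": 8,"z": 0,"twist": 0},
    {"x": 92,"y": 18,"z": 0,"twist": 0},
    {"x": 140,"y": 28,"z": 0,"twist": 0},
    {"x": 188,"y": 38,"z": 0,"twist": 0},
    {"x": 232,"y": 46,"z": 0,"twist": 0},
  ],
)

```text
time_s: 5.35
tool_pos: [0.5703, -0.0287, 0.1133]
ee_rot: [-0.0, 0.707, 0.707, 0.0]
ft_force: [0.1, -0.1, -1.4]
gripper_width: 0.0082
gripper_force: 39.1
```

Call:
send_rows(
  rows=[
    {"x": 20,"y": 4,"z": 14,"twist": 0},
    {"x": 20,"y": 4,"z": 14,"twist": 0},
    {"x": 20,"y": 4,"z": 14,"twist": 0},
    {"x": 20,"y": 4,"z": 14,"twist": 0},
    {"x": 20,"y": 4,"z": 14,"twist": 0},
  ],
)

```text
time_s: 5.85
tool_pos: [0.5741, -0.0135, 0.0996]
ee_rot: [0.0, 0.709, 0.705, -0.0]
ft_force: [0.1, -0.4, -1.2]
gripper_width: 0.008
gripper_force: 39.1
```

Run:
```python
from h import *
plan([.5738,-.0102,.1],0)
f,s=look();save(f['img'],'w4')
H,S,V=cv2.split(hsv(f))
m=(V>185)&(S<140)&(H<30); m=cv2.morphologyEx(m.astype(np.uint8),cv2.MORPH_CLOSE,np.ones((5,5)))
for c in blobs(m,500)[:2]:
  ap=cv2.approxPolyDP(cv2.convexHull(c),12,True)[:,0]; print('hull',ap.tolist(),cast(f,ap,.008,s).round(4).tolist())
```

```text
t 5.85 at [ 0.5741 -0.0135  0.0996] yaw -0.28 w 0.008 F [ 0.1 -0.4 -1.2] -> shift [ 3.3 -0.4 -0.4] twist -0.005
hull [[158, 118], [341, 120], [331, 275], [177, 295]] [[0.4823, 0.0607, 0.008], [0.6182, 0.0587, 0.008], [0.6162, -0.0703, 0.008], [0.4801, -0.0897, 0.008]]
```

View pics/w4.png

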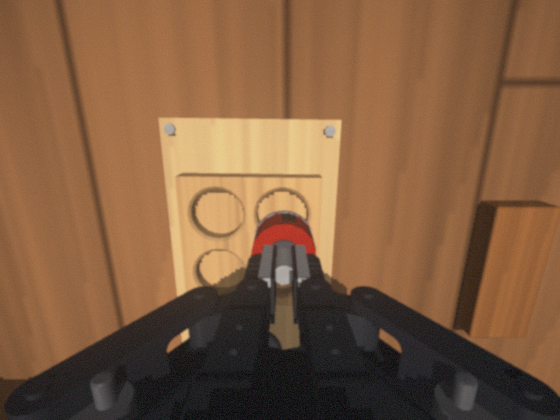

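Run:
```python
from h import *
f,s=look()
g=cv2.cvtColor(f['img'],cv2.COLOR_RGB2GRAY)
print('bore',cast(f,[[218.5,212]],.024,s).round(4),'corners',cast(f,[[178.5,176],[322,176]],.024,s).round(4).tolist(),'shanktip',cast(f,[[284,273]],s['tool_pos'][2]+.012,s).round(4),s['tool_pos'])
ci=cv2.HoughCircles(cv2.resize(g[180:245,185:250],None,fx=4,fy=4,interpolation=3),cv2.HOUGH_GRADIENT,1,100,param1=80,param2=20,minRadius=85,maxRadius=125)
if ci is not None: q=ci[0][:,:2]/4+[185,180];print(q,ci[0][:,2]/4,cast(f,q,.024,s).round(4).tolist())
```

```text
bore [[ 0.5261 -0.0072  0.024 ]] corners [[0.4988, 0.0203, 0.024], [0.6034, 0.02, 0.024]] shanktip [[ 0.5756 -0.01    0.1116]] [ 0.5741806  -0.01323655  0.09964649]
[[217.625 213.125]] [25.85] [[0.5254, -0.0081, 0.024]]
```

Call:
send_rows(
  rows=[
    {"x": 2,"y": 0,"z": 15,"twist": 0},
    {"x": 2,"y": 0,"z": 30,"twist": 0},
    {"x": 2,"y": 0,"z": 36,"twist": 0},
    {"x": 2,"y": 0,"z": 42,"twist": 0},
    {"x": 2,"y": 0,"z": 45,"twist": 0},
  ],
)

```text
time_s: 6.45
tool_pos: [0.5739, -0.0097, 0.0535]
ee_rot: [-0.0, 0.708, 0.706, -0.0]
ft_force: [-0.1, -0.5, -0.5]
gripper_width: 0.008
gripper_force: 39.4
```

Run:
```python
from h import *
plan([.5738,-.0102,.046],0)
```

```text
t 6.45 at [ 0.5739 -0.0097  0.0535] yaw -0.13 w 0.008 F [-0.1 -0.5 -0.5] -> shift [-0.5 -0.1  7.5] twist -0.002
```

Call:
send_rows(
  rows=[
    {"x": 0,"y": 0,"z": 3,"twist": 0},
    {"x": 0,"y": 0,"z": 6,"twist": 0},
    {"x": 0,"y": 0,"z": 8,"twist": 0},
    {"x": 0,"y": 0,"z": 8,"twist": 0},
    {"x": 0,"y": 0,"z": 8,"twist": 0},
  ],
)

```text
time_s: 6.95
tool_pos: [0.5741, -0.0098, 0.0466]
ee_rot: [-0.0, 0.708, 0.706, -0.0]
ft_force: [-3.5, -2.0, 3.9]
gripper_width: 0.0081
gripper_force: 40.0
```

Call:
send_rows(
  rows=[
    {"x": 0,"y": 0,"z": 0,"twist": 0},
    {"x": 0,"y": 0,"z": 0,"twist": 0},
    {"x": 0,"y": 0,"z": 0,"twist": 0},
    {"x": 0,"y": 0,"z": -20,"twist": 0},
    {"x": 0,"y": 0,"z": -60,"twist": 0},
  ],
  grip=0.3,
)

```text
time_s: 7.45
tool_pos: [0.5719, -0.009, 0.104]
ee_rot: [-0.002, 0.708, 0.707, -0.002]
ft_force: [1.4, 0.7, -0.3]
gripper_width: 0.03
gripper_force: 0.0
```

Call:
send_rows(
  rows=[
    {"x": -30,"y": -3,"z": -40,"twist": 0},
    {"x": -80,"y": -6,"z": -40,"twist": 0},
    {"x": -125,"y": -9,"z": -40,"twist": 0},
    {"x": -170,"y": -12,"z": -40,"twist": 0},
    {"x": -220,"y": -14,"z": -40,"twist": 0},
  ],
)

```text
time_s: 7.95
tool_pos: [0.5599, -0.23, 0.1465]
ee_rot: [0.0, 0.707, 0.707, 0.001]
ft_force: [-0.1, 0.4, 0.2]
gripper_width: 0.0299
gripper_force: 0.0
```

Call:
send_rows(
  rows=[
    {"x": -45,"y": -2,"z": 0,"twist": 0},
    {"x": -90,"y": -4,"z": 0,"twist": 0},
    {"x": -130,"y": -6,"z": 0,"twist": 0},
    {"x": -135,"y": -6,"z": 0,"twist": 0},
    {"x": -135,"y": -6,"z": 0,"twist": 0},
  ],
  grip=-0.2,
)

```text
time_s: 8.45
tool_pos: [0.5526, -0.3663, 0.1459]
ee_rot: [-0.0, 0.709, 0.705, -0.0]
ft_force: [0.4, 0.9, 0.2]
gripper_width: 0.0512
gripper_force: 0.0
```

Run:
```python
from h import *
f,s=look()
for o in saws(f,s):print(o)
f,_=look('top')
for o in saws(f,None,20):print('top',o)
plan([.5526,-.3853,.11],0)
```

```text
(array([283.4, 220.5]), array([ 0.5524, -0.3849]), 1.5)
(array([133. , 222.6]), array([ 0.408, -0.388]), 1.8)
top (array([193.2, 135.8]), array([0.7978, 0.2561]), 11.8)
top (array([275.1, 203.6]), array([ 0.578 , -0.0071]), 0.3)
top (array([316.4, 222. ]), array([ 0.5169, -0.1359]), 1.9)
t 8.55 at [ 0.5542 -0.3629  0.1459] yaw -0.03 w 0.0513 F [ 0.6 -0.3 -0.1] -> shift [-22.4  -1.5  35.9] twist -0.001
```

Call:
send_rows(
  rows=[
    {"x": -21.5,"y": -1,"z": 30,"twist": 0},
    {"x": -21.5,"y": -1,"z": 65,"twist": 0},
    {"x": -21.5,"y": -1,"z": 95,"twist": 0},
    {"x": -21.5,"y": -1,"z": 108,"twist": 0},
    {"x": -21.5,"y": -1,"z": 112,"twist": 0},
  ],
)

```text
time_s: 9.05
tool_pos: [0.5528, -0.3834, 0.0328]
ee_rot: [-0.001, 0.707, 0.707, 0.0]
ft_force: [0.0, -0.1, 0.4]
gripper_width: 0.0509
gripper_force: 0.0
```

Call:
send_rows(
  rows=[
    {"x": 0,"y": 0,"z": 0,"twist": 0},
    {"x": 0,"y": 0,"z": 0,"twist": 0},
    {"x": 0,"y": 0,"z": 0,"twist": 0},
    {"x": 0,"y": 0,"z": 0,"twist": 0},
    {"x": 0,"y": 0,"z": 0,"twist": 0},
  ],
  grip=1,
  grip_force=40,
)

```text
time_s: 9.55
tool_pos: [0.5531, -0.3865, 0.0358]
ee_rot: [0.001, 0.708, 0.706, 0.0]
ft_force: [-1.7, 1.6, 6.0]
gripper_width: 0.0079
gripper_force: 39.3
```

Call:
send_rows(
  rows=[
    {"x": 0,"y": 0,"z": 0,"twist": 0},
    {"x": 0,"y": 0,"z": 0,"twist": 0},
    {"x": 0,"y": 0,"z": -20,"twist": 0},
    {"x": 0,"y": 0,"z": -50,"twist": 0},
    {"x": 0,"y": 0,"z": -80,"twist": 0},
  ],
)

```text
time_s: 10.05
tool_pos: [0.552, -0.3856, 0.1148]
ee_rot: [-0.001, 0.708, 0.706, -0.0]
ft_force: [1.9, -0.4, -0.7]
gripper_width: 0.0081
gripper_force: 39.0
```

Run:
```python
from h import *
import pickle
plan([.5255,-.009,.114],0)
d=pickle.load(open('d0.pkl','rb'))
def tri(a,b):
    A=[]
    for f,p in((d['top'],a),(d['side'],b)):
        P=f['camera_matrix']@np.c_[f['R'],f['t']];A.append(P)
    X=cv2.triangulatePoints(A[0],A[1],np.array(a,float),np.array(b,float));return (X[:3]/X[3]).ravel().round(3)
print('bit',tri((421,255),(306,279)))
f,s=look()
H,S,V=cv2.split(hsv(f));print('shanktip seen',cast(f,[[284,273]],s['tool_pos'][2]+.012,s)[0,:2]-s['tool_pos'][:2]);save(f['img'][230:310,230:340],'w5')
f,s=look('side');save(f['img'],'side1')
```

```text
t 10.05 at [ 0.552  -0.3856  0.1148] yaw -0.13 w 0.0081 F [ 1.9 -0.4 -0.7] -> shift [376.6 -27.3   1. ] twist -0.002
bit [ 0.405 -0.417  0.167]
shanktip seen [0.00138341 0.00322154]
```

Call:
send_rows(
  rows=[
    {"x": 45,"y": -3,"z": 0,"twist": 0},
    {"x": 92,"y": -7,"z": 0,"twist": 0},
    {"x": 140,"y": -11,"z": 0,"twist": 0},
    {"x": 188,"y": -15,"z": 0,"twist": 0},
    {"x": 236,"y": -18,"z": 0,"twist": 0},
  ],
)

```text
time_s: 10.65
tool_pos: [0.5341, -0.1479, 0.1138]
ee_rot: [-0.0, 0.708, 0.706, -0.0]
ft_force: [1.6, -0.3, -1.1]
gripper_width: 0.008
gripper_force: 39.1
```

Call:
send_rows(
  rows=[
    {"x": 48,"y": -4,"z": 0,"twist": 0},
    {"x": 96,"y": -8,"z": 0,"twist": 0},
    {"x": 140,"y": -11,"z": 10,"twist": 0},
    {"x": 140,"y": -11,"z": 15,"twist": 0},
    {"x": 140,"y": -11,"z": 15,"twist": 0},
  ],
)

```text
time_s: 11.15
tool_pos: [0.5233, -0.0083, 0.0983]
ee_rot: [-0.001, 0.707, 0.708, -0.001]
ft_force: [-1.1, -0.7, -1.8]
gripper_width: 0.0076
gripper_force: 39.2
```

Run:
```python
from h import *
plan([.524,-.0097,.054],0)
f,s=look();plan([.524,-.0097,.054],0)
```

```text
t 11.15 at [ 0.5233 -0.0083  0.0983] yaw 0.09 w 0.0076 F [-1.1 -0.7 -1.8] -> shift [-1.4  0.8 44.3] twist 0.001
t 11.2 at [ 0.5236 -0.0101  0.0988] yaw -0.09 w 0.0078 F [ 0.5 -0.  -1.2] -> shift [ 0.5  0.4 44.8] twist -0.002
```

Call:
send_rows(
  rows=[
    {"x": 0,"y": 0.5,"z": 15,"twist": 0},
    {"x": 0,"y": 0.5,"z": 30,"twist": 0},
    {"x": 0,"y": 0.5,"z": 37,"twist": 0},
    {"x": 0,"y": 0.5,"z": 42,"twist": 0},
    {"x": 0,"y": 0.5,"z": 45,"twist": 0},
  ],
)

```text
time_s: 11.7
tool_pos: [0.5248, -0.0108, 0.0543]
ee_rot: [0.0, 0.708, 0.706, -0.0]
ft_force: [-0.4, -1.0, -1.7]
gripper_width: 0.0079
gripper_force: 39.2
```

Call:
send_rows(
  rows=[
    {"x": 0,"y": 0,"z": 2,"twist": 0},
    {"x": 0,"y": 0,"z": 4,"twist": 0},
    {"x": 0,"y": 0,"z": 6,"twist": 0},
    {"x": 0,"y": 0,"z": 7.5,"twist": 0},
    {"x": 0,"y": 0,"z": 7.5,"twist": 0},
  ],
)

```text
time_s: 12.2
tool_pos: [0.5248, -0.0101, 0.0477]
ee_rot: [-0.0, 0.708, 0.706, 0.0]
ft_force: [-6.1, -1.7, 9.7]
gripper_width: 0.008
gripper_force: 40.3
```

Run:
```python
from h import *
plan([.524,-.0097,.046],0)
```

```text
t 12.2 at [ 0.5248 -0.0101  0.0477] yaw -0.13 w 0.008 F [-6.1 -1.7  9.7] -> shift [ 0.4 -0.8  1.7] twist -0.002
```

Call:
send_rows(
  rows=[
    {"x": 0,"y": 0,"z": 0,"twist": 0},
    {"x": 0,"y": 0,"z": 0,"twist": 0},
    {"x": 0,"y": 0,"z": 0,"twist": 0},
    {"x": 0,"y": 0,"z": -20,"twist": 0},
    {"x": 0,"y": 0,"z": -60,"twist": 0},
  ],
  grip=0.3,
)

```text
time_s: 12.7
tool_pos: [0.5224, -0.0096, 0.1048]
ee_rot: [-0.002, 0.708, 0.707, -0.003]
ft_force: [1.1, 0.0, 0.8]
gripper_width: 0.0297
gripper_force: 0.0
```

Call:
send_rows(
  rows=[
    {"x": -30,"y": -10,"z": -30,"twist": -0.15},
    {"x": -70,"y": -30,"z": -60,"twist": -0.3},
    {"x": -105,"y": -50,"z": -60,"twist": -0.45},
    {"x": -140,"y": -70,"z": -60,"twist": -0.6},
    {"x": -170,"y": -87,"z": -60,"twist": -0.75},
  ],
)

```text
time_s: 13.2
tool_pos: [0.4362, -0.1815, 0.1672]
ee_rot: [0.001, 0.398, 0.918, 0.0]
ft_force: [0.5, -0.6, 0.5]
gripper_width: 0.0301
gripper_force: 0.0
```

Run:
```python
from h import *
plan([.345,-.353,.17],90)
print(manip.get_state()['joints'])
f,s=look('top')
for o in saws(f,None,20):print('top',o)
```

```text
t 13.2 at [ 0.4362 -0.1815  0.1672] yaw 43.15 w 0.0301 F [ 0.5 -0.6  0.5] -> shift [ -62.7 -183.8   -2.9] twist -0.818
[-0.31549922  0.11164349  0.69497265  1.90332678 -0.07876333  1.15250168
  1.16147291]
top (array([192.6, 137.3]), array([0.7978, 0.2561]), 11.8)
top (array([275.6, 211.6]), array([ 0.5541, -0.0068]), 7.5)
top (array([396.6, 253.4]), array([ 0.4122, -0.3863]), 1.2)
top (array([316.4, 222. ]), array([ 0.5169, -0.1359]), 1.9)
```

Call:
send_rows(
  rows=[
    {"x": -13,"y": -37,"z": 0,"twist": -0.15},
    {"x": -26,"y": -74,"z": 0,"twist": -0.3},
    {"x": -39,"y": -111,"z": 0,"twist": -0.45},
    {"x": -52,"y": -148,"z": 0,"twist": -0.6},
    {"x": -63,"y": -184,"z": 0,"twist": -0.75},
  ],
  grip=-1,
)

```text
time_s: 13.75
tool_pos: [0.3488, -0.3458, 0.1669]
ee_rot: [0.0, 0.079, 0.997, 0.0]
ft_force: [0.6, -0.1, -0.6]
gripper_width: 0.0855
gripper_force: 0.0
```

Call:
send_rows(
  rows=[
    {"x": 0,"y": 0,"z": 0,"twist": -0.07},
    {"x": 0,"y": 0,"z": 0,"twist": -0.07},
    {"x": 0,"y": 0,"z": 0,"twist": -0.07},
    {"x": 0,"y": 0,"z": 0,"twist": -0.07},
    {"x": 0,"y": 0,"z": 0,"twist": -0.07},
  ],
)

```text
time_s: 14.25
tool_pos: [0.35, -0.3439, 0.1668]
ee_rot: [0.0, 0.047, 0.999, 0.0]
ft_force: [-0.5, 0.3, -0.0]
gripper_width: 0.0854
gripper_force: 0.0
```

Run:
```python
from h import *
f,s=look();save(f['img'],'w6')
for o in saws(f,s):print(o)
plan([.345,-.353,.022],90)
print(manip.get_state()['joints'])
```

```text
(array([250.4, 252. ]), array([ 0.4114, -0.3872]), 2.4)
t 14.3 at [ 0.3499 -0.3441  0.1668] yaw 84.66 w 0.0853 F [-0.7 -0.7 -0.2] -> shift [  4.   -9.4 144.8] twist -0.093
[ 0.01554885  0.172058    0.78027776  1.86181211 -0.13194415  1.16023894
  2.3189876 ]
```

View pics/w6.png

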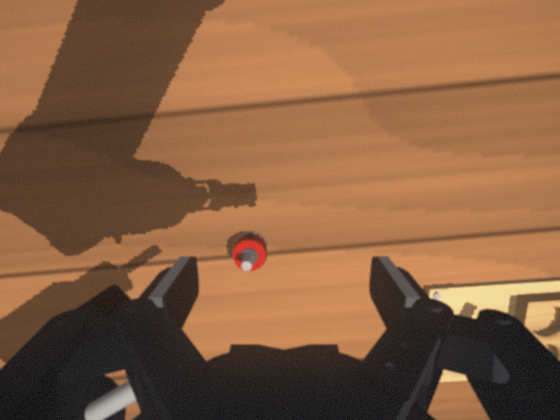

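Call:
send_rows(
  rows=[
    {"x": 4,"y": -9,"z": 30,"twist": -0.093},
    {"x": 4,"y": -9,"z": 70,"twist": -0.093},
    {"x": 4,"y": -9,"z": 110,"twist": -0.093},
    {"x": 4,"y": -9,"z": 135,"twist": -0.093},
    {"x": 4,"y": -9,"z": 145,"twist": -0.093},
  ],
)

```text
time_s: 14.8
tool_pos: [0.3434, -0.3518, 0.0194]
ee_rot: [-0.002, 0.0, 1.0, 0.001]
ft_force: [-0.8, 0.3, -0.1]
gripper_width: 0.0852
gripper_force: 0.0
```

Call:
send_rows(
  rows=[
    {"x": 0,"y": 0,"z": 0,"twist": 0},
    {"x": 0,"y": 0,"z": 0,"twist": 0},
    {"x": 0,"y": 0,"z": 0,"twist": 0},
    {"x": 0,"y": 0,"z": 0,"twist": 0},
    {"x": 0,"y": 0,"z": 0,"twist": 0},
  ],
)

```text
time_s: 15.3
tool_pos: [0.345, -0.3536, 0.0226]
ee_rot: [0.001, 0.0, 1.0, -0.0]
ft_force: [-0.5, -0.6, 0.2]
gripper_width: 0.0855
gripper_force: 0.0
```

Run:
```python
from h import *
f,s=look()
for o in saws(f,s):print(o)
plan([.411,-.353,.022],90)
g=f['img'][180:420,100:460];save(cv2.resize(g,None,fx=2,fy=2),'w7')
```

```text
(array([225.3, 339.2]), array([ 0.3996, -0.3851]), 19.2)
t 15.35 at [ 0.3448 -0.3535  0.0224] yaw 89.96 w 0.0852 F [-0.3  0.6 -0. ] -> shift [-66.2   0.6   0.5] twist -0.001
```

View pics/w7.png

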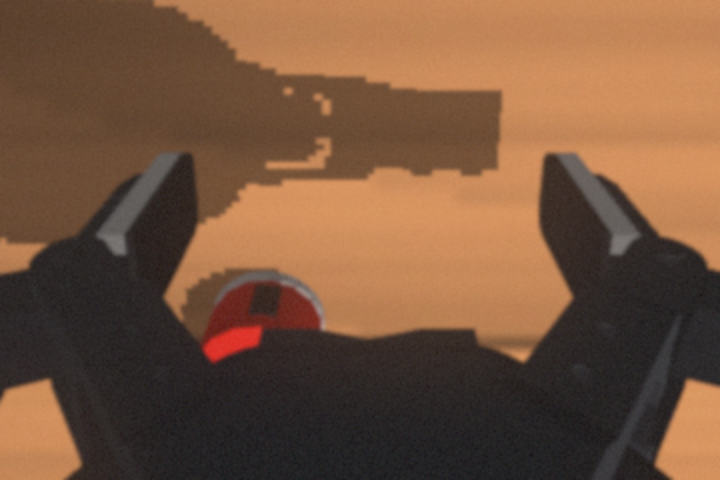

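Call:
send_rows(
  rows=[
    {"x": -12,"y": 0,"z": 0,"twist": 0},
    {"x": -26,"y": 0,"z": 0,"twist": 0},
    {"x": -40,"y": 0,"z": 0,"twist": 0},
    {"x": -54,"y": 0,"z": 0,"twist": 0},
    {"x": -66,"y": 0,"z": 0,"twist": 0},
  ],
)

```text
time_s: 15.85
tool_pos: [0.4123, -0.3531, 0.0216]
ee_rot: [-0.0, -0.0, 1.0, -0.0]
ft_force: [-0.6, 0.4, -0.0]
gripper_width: 0.0854
gripper_force: 0.0
```

Call:
send_rows(
  rows=[
    {"x": 0,"y": 0,"z": 0,"twist": 0},
    {"x": 0,"y": 0,"z": 0,"twist": 0},
    {"x": 0,"y": 4,"z": 0,"twist": 0},
    {"x": 0,"y": 8,"z": 0,"twist": 0},
    {"x": 0,"y": 12,"z": 0,"twist": 0},
  ],
)

```text
time_s: 16.35
tool_pos: [0.41, -0.341, 0.0218]
ee_rot: [-0.0, 0.001, 1.0, 0.0]
ft_force: [0.1, 0.3, -0.6]
gripper_width: 0.0852
gripper_force: 0.2
```

Run:
```python
from h import *
plan([.411,-.29,.022],90)
f,_=look('top')
for o in saws(f,None,20):print('top',o)
```

```text
t 16.35 at [ 0.41   -0.341   0.0218] yaw 89.92 w 0.0852 F [ 0.1  0.3 -0.6] -> shift [-0.9 51.  -0.1] twist -0.001
top (array([192.3, 137.3]), array([0.7978, 0.2561]), 11.8)
top (array([275.6, 209.8]), array([ 0.5541, -0.0068]), 7.5)
top (array([316.4, 222. ]), array([ 0.5169, -0.1359]), 1.9)
```

Call:
send_rows(
  rows=[
    {"x": 0,"y": 6,"z": 0,"twist": 0},
    {"x": 0,"y": 12,"z": 0,"twist": 0},
    {"x": 0,"y": 18,"z": 0,"twist": 0},
    {"x": 0,"y": 24,"z": 0,"twist": 0},
    {"x": 0,"y": 30,"z": 0,"twist": 0},
  ],
)

```text
time_s: 16.9
tool_pos: [0.4105, -0.3108, 0.0218]
ee_rot: [-0.0, 0.0, 1.0, 0.0]
ft_force: [0.0, -0.4, -0.3]
gripper_width: 0.0852
gripper_force: 0.2
```

Call:
send_rows(
  rows=[
    {"x": 0,"y": 6,"z": 0,"twist": 0},
    {"x": 0,"y": 12,"z": 0,"twist": 0},
    {"x": 0,"y": 18,"z": 0,"twist": 0},
    {"x": 0,"y": 22,"z": 0,"twist": 0},
    {"x": 0,"y": 24,"z": 0,"twist": 0},
  ],
)

```text
time_s: 17.4
tool_pos: [0.4105, -0.2868, 0.0218]
ee_rot: [-0.0, 0.0, 1.0, 0.0]
ft_force: [-0.3, -0.4, 0.8]
gripper_width: 0.085
gripper_force: 0.1
```

Call:
send_rows(
  rows=[
    {"x": 0,"y": -1,"z": -1,"twist": 0},
    {"x": 0,"y": -2,"z": -40,"twist": 0},
    {"x": 0,"y": -20,"z": -70,"twist": 0},
    {"x": 0,"y": -30,"z": -100,"twist": 0},
    {"x": 0,"y": -30,"z": -100,"twist": 0},
  ],
)

```text
time_s: 17.9
tool_pos: [0.4118, -0.3211, 0.126]
ee_rot: [0.003, 0.002, 1.0, -0.002]
ft_force: [-0.3, 1.0, -0.9]
gripper_width: 0.0855
gripper_force: 0.0
```

Run:
```python
from h import *
f,s=look()
for o in saws(f,s):print(o)
f,_=look('top')
for o in saws(f,None,20):print('top',o)
plan([.411,-.328,.034],90)
```

```text
(array([279.2, 204.6]), array([ 0.4109, -0.3248]), 1.8)
(array([481.8, 308.9]), array([ 0.5196, -0.128 ]), 14.1)
top (array([192.3, 137.3]), array([0.7978, 0.2561]), 11.8)
top (array([275.7, 210.2]), array([ 0.5541, -0.0068]), 7.5)
top (array([316.4, 222. ]), array([ 0.5169, -0.1359]), 1.9)
t 18.0 at [ 0.4107 -0.3179  0.1223] yaw 89.91 w 0.0852 F [-0.4  0.8 -0.5] -> shift [ -0.2 -10.1  88.3] twist -0.002
```

Call:
send_rows(
  rows=[
    {"x": 0,"y": -6.5,"z": 25,"twist": 0},
    {"x": 0,"y": -6.5,"z": 55,"twist": 0},
    {"x": 0,"y": -6.5,"z": 78,"twist": 0},
    {"x": 0,"y": -6.5,"z": 86,"twist": 0},
    {"x": 0,"y": -6.5,"z": 88,"twist": 0},
  ],
  grip=-0.2,
)

```text
time_s: 18.5
tool_pos: [0.4094, -0.323, 0.0323]
ee_rot: [-0.002, 0.0, 1.0, 0.001]
ft_force: [-0.2, 0.1, 0.4]
gripper_width: 0.0512
gripper_force: 0.0
```

Call:
send_rows(
  rows=[
    {"x": 0,"y": 0,"z": 0,"twist": 0},
    {"x": 0,"y": 0,"z": 0,"twist": 0},
    {"x": 0,"y": 0,"z": 0,"twist": 0},
    {"x": 0,"y": 0,"z": 0,"twist": 0},
    {"x": 0,"y": 0,"z": 0,"twist": 0},
  ],
  grip=1,
  grip_force=40,
)

```text
time_s: 19.0
tool_pos: [0.4112, -0.3244, 0.0348]
ee_rot: [0.001, 0.0, 1.0, -0.0]
ft_force: [-0.8, -0.3, 6.4]
gripper_width: 0.0079
gripper_force: 39.2
```

Call:
send_rows(
  rows=[
    {"x": 0,"y": 0,"z": 0,"twist": 0},
    {"x": 0,"y": 0,"z": 0,"twist": 0},
    {"x": 0,"y": 0,"z": -20,"twist": 0},
    {"x": 0,"y": 0,"z": -50,"twist": 0},
    {"x": 0,"y": 0,"z": -80,"twist": 0},
  ],
)

```text
time_s: 19.5
tool_pos: [0.4099, -0.3236, 0.1145]
ee_rot: [-0.001, 0.001, 1.0, 0.0]
ft_force: [0.4, 1.0, -0.7]
gripper_width: 0.0081
gripper_force: 39.0
```

Run:
```python
from h import *
plan([.5728,-.0600,.114],0)
plan([.5728,-.0600,.114],90)
```

```text
t 19.5 at [ 0.4099 -0.3236  0.1145] yaw 89.94 w 0.0081 F [ 0.4  1.  -0.7] -> shift [-162.6  263.8    0.5] twist 1.57
t 19.5 at [ 0.4099 -0.3236  0.1145] yaw 89.94 w 0.0081 F [ 0.4  1.  -0.7] -> shift [-162.6  263.8    0.5] twist -0.001
```

Call:
send_rows(
  rows=[
    {"x": -22,"y": 38,"z": 0,"twist": 0},
    {"x": -46,"y": 76,"z": 0,"twist": 0},
    {"x": -70,"y": 114,"z": 0,"twist": 0},
    {"x": -94,"y": 152,"z": 0,"twist": 0},
    {"x": -116,"y": 190,"z": 0,"twist": 0},
  ],
)

```text
time_s: 20.0
tool_pos: [0.5275, -0.1321, 0.1141]
ee_rot: [0.0, 0.0, 1.0, 0.0]
ft_force: [0.4, -0.7, -0.5]
gripper_width: 0.0082
gripper_force: 39.1
```

Call:
send_rows(
  rows=[
    {"x": -23,"y": 37,"z": 0,"twist": 0},
    {"x": -46,"y": 74,"z": 0,"twist": 0},
    {"x": -46,"y": 74,"z": 8,"twist": 0},
    {"x": -46,"y": 74,"z": 15,"twist": 0},
    {"x": -46,"y": 74,"z": 15,"twist": 0},
  ],
)

```text
time_s: 20.5
tool_pos: [0.5713, -0.0612, 0.0976]
ee_rot: [-0.001, 0.001, 1.0, -0.0]
ft_force: [-0.9, 0.4, -1.8]
gripper_width: 0.0079
gripper_force: 39.2
```

Run:
```python
from h import *
eyes.grab_frame('top')
plan([.573,-.0603,.054],90)
```

```text
t 20.55 at [ 0.5715 -0.0616  0.0983] yaw 89.82 w 0.0078 F [-0.  -0.4 -1.2] -> shift [-1.5  1.3 44.3] twist -0.003
```

Call:
send_rows(
  rows=[
    {"x": -1.2,"y": 1,"z": 15,"twist": 0},
    {"x": -1.2,"y": 1,"z": 30,"twist": 0},
    {"x": -1.2,"y": 1,"z": 37,"twist": 0},
    {"x": -1.2,"y": 1,"z": 42,"twist": 0},
    {"x": -1.2,"y": 1,"z": 45,"twist": 0},
  ],
)

```text
time_s: 21.05
tool_pos: [0.5736, -0.0592, 0.0531]
ee_rot: [-0.0, 0.001, 1.0, -0.0]
ft_force: [0.0, -0.2, -0.3]
gripper_width: 0.0081
gripper_force: 39.2
```

Call:
send_rows(
  rows=[
    {"x": 0,"y": 0,"z": 2,"twist": 0},
    {"x": 0,"y": 0,"z": 4,"twist": 0},
    {"x": 0,"y": 0,"z": 6,"twist": 0},
    {"x": 0,"y": 0,"z": 8,"twist": 0},
    {"x": 0,"y": 0,"z": 8,"twist": 0},
  ],
)

```text
time_s: 21.55
tool_pos: [0.5742, -0.059, 0.0469]
ee_rot: [0.0, 0.0, 1.0, 0.0]
ft_force: [-3.7, 0.6, 8.0]
gripper_width: 0.0079
gripper_force: 40.1
```

Run:
```python
from h import *
plan([.573,-.0603,.046],90)
```

```text
t 21.55 at [ 0.5742 -0.059   0.0469] yaw 89.95 w 0.0079 F [-3.7  0.6  8. ] -> shift [ 1.2 -1.3  0.9] twist -0.001
```

Call:
send_rows(
  rows=[
    {"x": 0,"y": 0,"z": 0,"twist": 0},
    {"x": 0,"y": 0,"z": 0,"twist": 0},
    {"x": 0,"y": 0,"z": 0,"twist": 0},
    {"x": 0,"y": 0,"z": -20,"twist": 0},
    {"x": 0,"y": 0,"z": -60,"twist": 0},
  ],
  grip=0.3,
)

```text
time_s: 22.05
tool_pos: [0.5715, -0.0586, 0.1034]
ee_rot: [-0.003, 0.0, 1.0, -0.0]
ft_force: [0.2, -0.6, 0.8]
gripper_width: 0.0298
gripper_force: 0.0
```

Call:
send_rows(
  rows=[
    {"x": 5,"y": 20,"z": -40,"twist": 0},
    {"x": 15,"y": 55,"z": -70,"twist": 0},
    {"x": 25,"y": 95,"z": -100,"twist": 0},
    {"x": 35,"y": 135,"z": -130,"twist": 0},
    {"x": 45,"y": 180,"z": -150,"twist": 0},
  ],
)

```text
time_s: 22.55
tool_pos: [0.5295, 0.1196, 0.2573]
ee_rot: [0.001, 0.001, 1.0, 0.0]
ft_force: [1.4, 0.1, 0.1]
gripper_width: 0.03
gripper_force: 0.0
```

Call:
send_rows(
  rows=[
    {"x": 8,"y": 45,"z": 0,"twist": 0},
    {"x": 16,"y": 90,"z": 0,"twist": 0},
    {"x": 24,"y": 135,"z": 0,"twist": 0},
    {"x": 32,"y": 180,"z": 0,"twist": 0},
    {"x": 38,"y": 196,"z": 0,"twist": 0},
  ],
  grip=-1,
)

```text
time_s: 23.05
tool_pos: [0.4891, 0.321, 0.2541]
ee_rot: [-0.001, -0.003, 1.0, 0.001]
ft_force: [-0.1, 0.8, -0.8]
gripper_width: 0.0858
gripper_force: 0.0
```

Call:
send_rows(
  rows=[
    {"x": 0,"y": 0,"z": 0,"twist": 0},
    {"x": 0,"y": 0,"z": 0,"twist": 0},
    {"x": 0,"y": 0,"z": 0,"twist": 0},
    {"x": 0,"y": 0,"z": 0,"twist": 0},
    {"x": 0,"y": 0,"z": 0,"twist": 0},
  ],
)

```text
time_s: 23.55
tool_pos: [0.4922, 0.3139, 0.2552]
ee_rot: [0.0, 0.001, 1.0, 0.0]
ft_force: [0.5, 0.2, 1.0]
gripper_width: 0.0853
gripper_force: 0.0
```

Run:
```python
from h import *
import pickle
f,s=look();save(f['img'],'w8');pickle.dump((f,s),open('w8.pkl','wb'))
plan([.49,.318,.25],90)
H,S,V=cv2.split(hsv(f))
m=(abs(H.astype(int)-110)<12)&(S>140)&(V>60)
for c in blobs(m,300)[:4]:
  h=cv2.convexHull(c);ap=cv2.approxPolyDP(h,6,True)[:,0];print(cv2.contourArea(c),ap.tolist())
t,_=look('top');save(t['img'][140:310,140:380],'top2')
for o in saws(t,None,20):print('top',o)
```

```text
t 23.6 at [0.4921 0.3142 0.2552] yaw 89.87 w 0.0854 F [0.4 1.  0.7] -> shift [2.1 3.8 5.2] twist -0.002
16164.5 [[559, 89], [559, 218], [543, 249], [463, 285], [410, 168], [502, 97]]
9618.0 [[247, 119], [349, 142], [322, 236], [230, 216]]
3917.0 [[341, 0], [352, 46], [281, 71], [258, 0]]
top (array([283.3, 210. ]), array([ 0.5537, -0.0322]), 8.3)
top (array([193.2, 135.8]), array([0.7978, 0.2561]), 11.8)
top (array([316.4, 221.4]), array([ 0.5169, -0.1359]), 1.9)
```

View pics/w8.png

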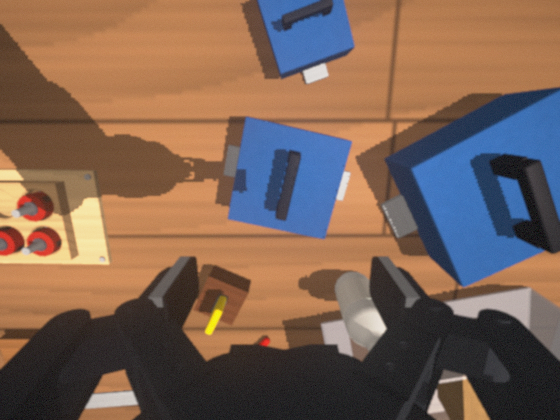

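```bash
cat >> h.py <<'E'
def cover(f,s):
    H,S,V=cv2.split(hsv(f)); m=(abs(H.astype(int)-110)<12)&(S>140)&(V>60)
    c=[c for c in blobs(m,300) if 0<cv2.boundingRect(c)[0] and cv2.pointPolygonTest(cv2.convexHull(c),tuple(map(float,proj(f,[[*s['tool_pos'][:2],.06]],s)[0])),True)>-60][0]
    hull=cv2.convexHull(c); ap=cv2.approxPolyDP(hull,8,True)[:,0]; P=cast(f,ap,.062,s)
    k=np.zeros(m.shape,np.uint8); cv2.fillPoly(k,[hull],1); d=blobs((k>0)&(V<55),60)[0]
    r=cv2.minAreaRect(d); B=cast(f,cv2.boxPoints(r),.096,s)
    e=[B[1]-B[0],B[2]-B[1]]; e=max(e,key=np.linalg.norm); ang=np.degrees(np.arctan2(e[1],e[0]))
    print('top face',ap.tolist(),P[:,:2].round(4).tolist(),'c',P.mean(0).round(4),'edges deg',[round(float(np.degrees(np.arctan2(*(P[(i+1)%len(P)]-P[i])[[1,0]]))),1) for i in range(len(P))])
    print('handle px',np.round(r[0],1),'c',B.mean(0).round(4),'ang',ang.round(1),'len',[round(1000*float(np.linalg.norm(B[i+1]-B[i]))) for i in(0,1)])
E
python3 - <<'E'
from h import *
import pickle
f,s=pickle.load(open('w8.pkl','rb'));cover(f,s)
E
```

```text
Traceback (most recent call last):
  File "h.py", line 50, in cover
    k=np.zeros(m.shape,np.uint8); cv2.fillPoly(k,[hull],1); d=blobs((k>0)&(V<55),60)[0]
                                                              ~~~~~~~~~~~~~~~~~~~~~~^^^
IndexError: list index out of range
```

```bash
sed -i 's/(V<55),60/(S<130)\&(V<110),60/' h.py
python3 - <<'E'
from h import *
import pickle
f,s=pickle.load(open('w8.pkl','rb'));print(hsv(f)[185,288]);cover(f,s)
E
```

```text
[128  39  72]
top face [[247, 119], [349, 142], [322, 236], [230, 216]] [[0.4182, 0.2738], [0.4426, 0.3851], [0.5535, 0.3593], [0.528, 0.2495]] c [0.4856 0.3169 0.062 ] edges deg [77.6, -13.1, -103.1, 167.6]
handle px [281.4 183.7] c [0.4833 0.3106 0.096 ] ang 167.1 len [72, 24]
```

Call:
send_rows(
  rows=[
    {"x": 1,"y": 1,"z": 20,"twist": 0.1},
    {"x": 2,"y": 1,"z": 40,"twist": 0.2},
    {"x": 3,"y": 1,"z": 60,"twist": 0.225},
    {"x": 3,"y": 1,"z": 85,"twist": 0.225},
    {"x": 3,"y": 1,"z": 85,"twist": 0.225},
  ],
)

```text
time_s: 24.15
tool_pos: [0.4868, 0.315, 0.1667]
ee_rot: [-0.002, 0.113, 0.994, -0.002]
ft_force: [-0.4, 0.1, 0.0]
gripper_width: 0.0854
gripper_force: 0.0
```

Call:
send_rows(
  rows=[
    {"x": 0,"y": 0,"z": 0,"twist": 0},
    {"x": 0,"y": 0,"z": 0,"twist": 0},
    {"x": 0,"y": 0,"z": 0,"twist": 0},
    {"x": 0,"y": 0,"z": 0,"twist": 0},
    {"x": 0,"y": 0,"z": 0,"twist": 0},
  ],
)

```text
time_s: 24.65
tool_pos: [0.4889, 0.3162, 0.1705]
ee_rot: [0.0, 0.113, 0.994, 0.0]
ft_force: [-0.4, -0.2, 0.6]
gripper_width: 0.0857
gripper_force: 0.0
```

Run:
```python
from h import *
import pickle
f,s=look();cover(f,s);save(f['img'],'w9');plan([.4885,.316,.079],77)
```

```text
top face [[355, 135], [346, 264], [223, 264], [214, 136]] [[0.4427, 0.3857], [0.5553, 0.3597], [0.53, 0.249], [0.418, 0.2741]] c [0.4865 0.3171 0.062 ] edges deg [-13.0, -102.9, 167.4, 77.5]
handle px [281.2 210.4] c [0.4833 0.3152 0.096 ] ang 165.4 len [73, 15]
t 24.7 at [0.4888 0.3162 0.1704] yaw 77.06 w 0.0854 F [ 0.1 -0.7 -0.5] -> shift [ 0.2 -0.3 91.4] twist 0.001
```

View pics/w9.png

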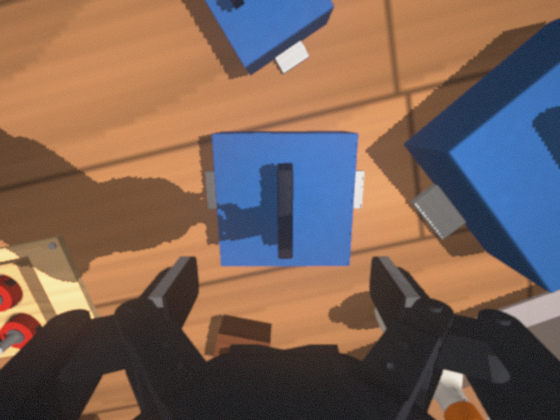

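Call:
send_rows(
  rows=[
    {"x": 0,"y": 0,"z": 30,"twist": 0},
    {"x": 0,"y": 0,"z": 60,"twist": 0},
    {"x": 0,"y": 0,"z": 80,"twist": 0},
    {"x": 0,"y": 0,"z": 91,"twist": 0},
    {"x": 0,"y": 0,"z": 91,"twist": 0},
  ],
  grip=-0.2,
)

```text
time_s: 25.2
tool_pos: [0.4878, 0.3156, 0.0776]
ee_rot: [-0.001, 0.113, 0.994, -0.001]
ft_force: [-0.2, -0.3, 0.9]
gripper_width: 0.0514
gripper_force: 0.0
```

Call:
send_rows(
  rows=[
    {"x": 0,"y": 0,"z": 0,"twist": 0},
    {"x": 0,"y": 0,"z": 0,"twist": 0},
    {"x": 0,"y": 0,"z": 0,"twist": 0},
    {"x": 0,"y": 0,"z": 0,"twist": 0},
    {"x": 0,"y": 0,"z": 0,"twist": 0},
  ],
  grip=1,
  grip_force=90,
)

```text
time_s: 25.7
tool_pos: [0.4895, 0.3166, 0.0805]
ee_rot: [0.001, 0.113, 0.994, 0.001]
ft_force: [-0.5, 0.3, 5.8]
gripper_width: 0.0103
gripper_force: 88.5
```

Call:
send_rows(
  rows=[
    {"x": 0,"y": 0,"z": 0,"twist": 0},
    {"x": 0,"y": 0,"z": 0,"twist": 0},
    {"x": 0,"y": 0,"z": -10,"twist": 0},
    {"x": 0,"y": 0,"z": -30,"twist": 0},
    {"x": 0,"y": 0,"z": -60,"twist": 0},
  ],
)

```text
time_s: 26.2
tool_pos: [0.4872, 0.3152, 0.1382]
ee_rot: [-0.002, 0.113, 0.994, -0.002]
ft_force: [0.7, -0.5, -3.1]
gripper_width: 0.0104
gripper_force: 88.1
```

Run:
```python
from h import *
plan([.548,.06,.21],88.9)
```

```text
t 26.2 at [0.4872 0.3152 0.1382] yaw 77.06 w 0.0104 F [ 0.7 -0.5 -3.1] -> shift [-116.2 -235.4  -71.3] twist -0.207
```

Call:
send_rows(
  rows=[
    {"x": -10,"y": -20,"z": -20,"twist": -0.04},
    {"x": -26,"y": -53,"z": -35,"twist": -0.08},
    {"x": -42,"y": -87,"z": -35,"twist": -0.12},
    {"x": -58,"y": -120,"z": -35,"twist": -0.16},
    {"x": -75,"y": -153,"z": -35,"twist": -0.207},
  ],
)

```text
time_s: 26.7
tool_pos: [0.5273, 0.1487, 0.1745]
ee_rot: [-0.0, 0.008, 1.0, 0.0]
ft_force: [-0.9, 0.4, -3.5]
gripper_width: 0.0103
gripper_force: 88.2
```

Run:
```python
from h import *
plan([.5478,-.0347,.17],88.9)
```

```text
t 26.7 at [0.5273 0.1487 0.1745] yaw 89.03 w 0.0103 F [-0.9  0.4 -3.5] -> shift [ -23.7 -183.     4.4] twist 0.002
```

Call:
send_rows(
  rows=[
    {"x": -6,"y": -40,"z": 0,"twist": 0.002},
    {"x": -11,"y": -80,"z": 0,"twist": 0.002},
    {"x": -16,"y": -120,"z": 0,"twist": 0.002},
    {"x": -21,"y": -160,"z": 0,"twist": 0.002},
    {"x": -23.5,"y": -183,"z": 0,"twist": 0.002},
  ],
)

```text
time_s: 27.2
tool_pos: [0.547, -0.0376, 0.1746]
ee_rot: [0.0, 0.013, 1.0, -0.001]
ft_force: [0.6, 0.1, -3.9]
gripper_width: 0.0101
gripper_force: 88.2
```

Call:
send_rows(
  rows=[
    {"x": 0,"y": 0,"z": 0,"twist": 0},
    {"x": 0,"y": 0,"z": 0,"twist": 0},
    {"x": 0,"y": 0,"z": 0,"twist": 0},
    {"x": 0,"y": 0,"z": 0,"twist": 0},
    {"x": 0,"y": 0,"z": 0,"twist": 0},
  ],
)

```text
time_s: 27.7
tool_pos: [0.5475, -0.0321, 0.1739]
ee_rot: [-0.0, 0.009, 1.0, 0.0]
ft_force: [-0.8, 0.4, -3.8]
gripper_width: 0.0101
gripper_force: 88.2
```

Run:
```python
from h import *
f,s=look();save(f['img'],'w10');plan([.5478,-.0347,.12],88.9)
t,_=look('top');sd,_=look('side')
m=np.vstack([cv2.resize(t['img'][165:265,210:350],(800,571))]);save(m,'t3')
H,S,V=cv2.split(hsv(f)); m=(abs(H.astype(int)-110)<12)&(S>140)&(V>60)
z=s['tool_pos'][2]-.079+.062
for c in blobs(m,3000)[:2]:
  ap=cv2.approxPolyDP(cv2.convexHull(c),8,True)[:,0];P=cast(f,ap,z,s);print(ap.tolist(),P.round(4).tolist(),P.mean(0))
```

```text
t 27.75 at [ 0.5475 -0.0323  0.1739] yaw 88.89 w 0.0099 F [ 0.8 -0.5 -3.9] -> shift [-0.4 -2.4 53.9] twist -0.0
[[397, 141], [381, 289], [215, 294], [174, 181], [192, 145]] [[0.4871, 0.026, 0.1569], [0.5723, 0.0244, 0.1569], [0.574, -0.0738, 0.1569], [0.5056, -0.0898, 0.1569], [0.4872, -0.0783, 0.1569]] [ 0.52525672 -0.03828697  0.15687741]
```

View pics/w10.png

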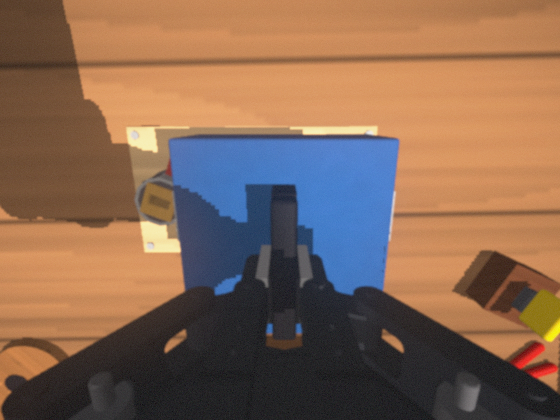

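The wrist view shows the cover held over the block, with its front top edge at v≈138 and its sides at u 172-397. The board's front edge is at v≈127 and the lock is at (160,198). I'll check the offset between cover and board.

Run:
```python
from h import *
f,s=look();H,S,V=cv2.split(hsv(f))
vb=[];vc=[]
blue=(abs(H.astype(int)-110)<12)&(S>140)&(V>60)
board=(V>170)&(S<150)&(H<30)
for u in range(140,160,3): vb.append((u,np.where(board[100:160,u])[0][0]+100))
for u in range(340,372,3): vb.append((u,np.where(board[100:138,u])[0][0]+100))
for u in range(210,370,10): vc.append((u,np.where(blue[120:170,u])[0][0]+120))
print(vb,vc)
B=cast(f,np.array(vb)-[0,.5],.008,s);z=s['tool_pos'][2]-.079+.062;Cc=cast(f,np.array(vc)-[0,.5],z,s)
for n,P in(('board',B),('cover',Cc)):
    p=np.polyfit(P[:,1],P[:,0],1);print(n,'edge x at y=-.0347:',np.polyval(p,-.0347).round(4),'slope deg',np.degrees(np.arctan(p[0])).round(2))
plan([.5478,-.0347,.1],88.9)
```

```text
[(140, np.int64(100)), (143, np.int64(100)), (146, np.int64(100)), (149, np.int64(100)), (152, np.int64(100)), (155, np.int64(100)), (158, np.int64(100)), (340, np.int64(100)), (343, np.int64(100)), (346, np.int64(100)), (349, np.int64(100)), (352, np.int64(100)), (355, np.int64(100)), (358, np.int64(100)), (361, np.int64(100)), (364, np.int64(100)), (367, np.int64(100)), (370, np.int64(100))] [(210, np.int64(141)), (220, np.int64(141)), (230, np.int64(140)), (240, np.int64(140)), (250, np.int64(141)), (260, np.int64(140)), (270, np.int64(140)), (280, np.int64(140)), (290, np.int64(142)), (300, np.int64(141)), (310, np.int64(141)), (320, np.int64(141)), (330, np.int64(141)), (340, np.int64(142)), (350, np.int64(141)), (360, np.int64(141))]
board edge x at y=-.0347: 0.4557 slope deg 1.09
cover edge x at y=-.0347: 0.4856 slope deg 1.42
t 27.9 at [ 0.5475 -0.0329  0.1739] yaw 88.84 w 0.0103 F [ 0.5  0.1 -4. ] -> shift [-0.3 -1.8 73.9] twist -0.001
```

Call:
send_rows(
  rows=[
    {"x": 0.3,"y": -2,"z": 15,"twist": 0},
    {"x": 0.3,"y": -2,"z": 35,"twist": 0},
    {"x": 0.3,"y": -2,"z": 55,"twist": 0},
    {"x": 0.3,"y": -2,"z": 65,"twist": 0},
    {"x": 0.3,"y": -2,"z": 67,"twist": 0},
  ],
)

```text
time_s: 28.4
tool_pos: [0.5464, -0.0351, 0.1058]
ee_rot: [-0.001, 0.01, 1.0, -0.0]
ft_force: [0.8, -0.4, -2.9]
gripper_width: 0.0098
gripper_force: 88.0
```

Call:
send_rows(
  rows=[
    {"x": 0,"y": 0,"z": 2,"twist": 0},
    {"x": 0,"y": 0,"z": 4,"twist": 0},
    {"x": 0,"y": 0,"z": 6,"twist": 0},
    {"x": 0,"y": 0,"z": 8,"twist": 0},
    {"x": 0,"y": 0,"z": 9,"twist": 0},
  ],
)

```text
time_s: 28.9
tool_pos: [0.5482, -0.0352, 0.099]
ee_rot: [0.001, 0.01, 1.0, 0.0]
ft_force: [1.2, -0.6, -2.3]
gripper_width: 0.0099
gripper_force: 89.5
```

Run:
```python
from h import *
plan([.5475,-.0347,.087],88.9);print(manip.get_state()['torque'])
```

```text
t 28.9 at [ 0.5482 -0.0352  0.099 ] yaw 88.81 w 0.0099 F [ 1.2 -0.6 -2.3] -> shift [ 0.8  0.5 12. ] twist -0.002
[-0.03262871 -0.36687023  0.01903884]
```

Call:
send_rows(
  rows=[
    {"x": 0,"y": 0,"z": 3,"twist": 0},
    {"x": 0,"y": 0,"z": 6,"twist": 0},
    {"x": 0,"y": 0,"z": 9,"twist": 0},
    {"x": 0,"y": 0,"z": 12,"twist": 0},
    {"x": 0,"y": 0,"z": 12,"twist": 0},
  ],
)

```text
time_s: 29.4
tool_pos: [0.5489, -0.0353, 0.0884]
ee_rot: [0.002, 0.01, 1.0, 0.001]
ft_force: [-3.9, 1.2, 18.6]
gripper_width: 0.0104
gripper_force: 92.6
```

Run:
```python
from h import *
plan([.5475,-.0347,.087],88.9);print(manip.get_state()['torque'])
```

```text
t 29.4 at [ 0.5489 -0.0353  0.0884] yaw 88.8 w 0.0104 F [-3.9  1.2 18.6] -> shift [1.5 0.6 1.4] twist -0.002
[0.19140834 0.68784802 0.08703316]
```

Call:
send_rows(
  rows=[
    {"x": 0,"y": 0,"z": 0,"twist": 0},
    {"x": 0,"y": 0,"z": 0,"twist": 0},
    {"x": 0,"y": 0,"z": 0,"twist": 0},
    {"x": 0,"y": 0,"z": -20,"twist": 0},
    {"x": 0,"y": 0,"z": -60,"twist": 0},
  ],
  grip=0,
)

```text
time_s: 29.9
tool_pos: [0.5446, -0.035, 0.1433]
ee_rot: [-0.004, 0.01, 1.0, -0.001]
ft_force: [0.6, 0.8, 0.6]
gripper_width: 0.0423
gripper_force: 0.0
```

Call:
send_rows(
  rows=[
    {"x": -15,"y": 20,"z": -40,"twist": 0.1},
    {"x": -35,"y": 60,"z": -60,"twist": 0.2},
    {"x": -55,"y": 105,"z": -60,"twist": 0.3},
    {"x": -75,"y": 150,"z": -60,"twist": 0.4},
    {"x": -95,"y": 195,"z": -60,"twist": 0.48},
  ],
)

```text
time_s: 30.4
tool_pos: [0.6465, 0.1597, 0.2056]
ee_rot: [-0.0, 0.25, 0.968, 0.0]
ft_force: [1.1, -0.2, -0.2]
gripper_width: 0.0427
gripper_force: 0.0
```

Run:
```python
from h import *
plan([.665,.222,.2],61.4)
```

```text
t 30.4 at [0.6465 0.1597 0.2056] yaw 61.08 w 0.0427 F [ 1.1 -0.2 -0.2] -> shift [13.9 63.4  5.6] twist -0.006
```

Call:
send_rows(
  rows=[
    {"x": 7,"y": 32,"z": 20,"twist": 0},
    {"x": 14,"y": 63,"z": 45,"twist": 0},
    {"x": 14,"y": 63,"z": 50,"twist": 0},
    {"x": 14,"y": 63,"z": 50,"twist": 0},
    {"x": 14,"y": 63,"z": 50,"twist": 0},
  ],
)

```text
time_s: 30.9
tool_pos: [0.6644, 0.218, 0.1563]
ee_rot: [0.0, 0.249, 0.969, -0.001]
ft_force: [-0.6, 0.6, 0.4]
gripper_width: 0.0427
gripper_force: 0.0
```

Call:
send_rows(
  rows=[
    {"x": 0,"y": 0,"z": 0,"twist": 0},
    {"x": 0,"y": 0,"z": 0,"twist": 0},
    {"x": 0,"y": 0,"z": 0,"twist": 0},
    {"x": 0,"y": 0,"z": 0,"twist": 0},
    {"x": 0,"y": 0,"z": 0,"twist": 0},
  ],
)

```text
time_s: 31.4
tool_pos: [0.6642, 0.2197, 0.1561]
ee_rot: [0.0, 0.248, 0.969, 0.0]
ft_force: [-0.8, -0.2, 0.8]
gripper_width: 0.0427
gripper_force: 0.0
```

```bash
cat >> h.py <<'E'
def yel(f,s,z):
    H,S,V=cv2.split(hsv(f)); m=(abs(H.astype(int)-27)<6)&(S>150)&(V>100)
    for c in blobs(m,60)[:3]:
        r=cv2.minAreaRect(c); B=cast(f,cv2.boxPoints(r),z,s); e=max([B[1]-B[0],B[2]-B[1]],key=np.linalg.norm)
        print('yellow px',np.round(r[0]),'size',np.round(r[1]),'c',B.mean(0).round(4),'ang',np.degrees(np.arctan2(e[1],e[0])).round(1),'mm',[round(1000*float(np.linalg.norm(B[i+1]-B[i]))) for i in(0,1)])
E
python3 - <<'E'
from h import *
import pickle
f,s=look();yel(f,s,.080);plan([.665,.224,.058],61.4);pickle.dump((f,s),open('w11.pkl','wb'))
H,S,V=cv2.split(hsv(f));m=(abs(H.astype(int)-27)<6)&(S>150)
y,x=np.where(m);print(x.min(),x.max(),y.min(),y.max());save(f['img'],'w11')
# top-face only: brightest yellow
m2=m&(V>np.percentile(V[m],60))
for c in blobs(m2,60)[:2]:print(cv2.minAreaRect(c),V[m].max(),np.percentile(V[m],[10,50,90]))
E
```

```text
yellow px [287. 210.] size [55. 13.] c [0.6603 0.2245 0.08  ] ang -25.8 mm [10, 44]
t 31.45 at [0.6642 0.2197 0.156 ] yaw 61.3 w 0.0428 F [ 0.5 -0.6 -0.1] -> shift [ 1.3  4.1 98. ] twist -0.002
280 294 183 238
```

Run:
```python
from h import *
import pickle
f,s=pickle.load(open('w11.pkl','rb'))
h=hsv(f);H,S,V=cv2.split(h)
for v in range(170,246,4):print(v,[tuple(int(k) for k in h[v,u]) for u in(284,288,291)], end=' | ')
m=(abs(H.astype(int)-27)<6)&(S>150)
pts=[]
for v in range(192,236):
    u=np.where(m[v])[0]; pts.append([(u.min()+u.max())/2,v])
P=cast(f,pts,.08,s);p=np.polyfit(P[:,0],P[:,1],1);print('\nang',np.degrees(np.arctan(p[0])))
q=s['ee_rot'];Rt=Ro.from_quat([q[1],q[2],q[3],q[0]]).as_matrix()
for e in([287,238.5],[287,182.5],[279.5,210],[294.5,210]):
    print(e,(Rt.T@(cast(f,[e],.08,s)[0]-s['tool_pos'])*1000).round(1))
```

```text
170 [(12, 158, 150), (12, 155, 148), (12, 160, 148)] | 174 [(11, 155, 146), (12, 155, 143), (10, 151, 144)] | 178 [(11, 155, 148), (10, 148, 148), (12, 157, 146)] | 182 [(20, 194, 146), (21, 180, 159), (16, 162, 162)] | 186 [(23, 195, 156), (24, 214, 163), (23, 198, 180)] | 190 [(26, 222, 242), (27, 218, 242), (25, 220, 231)] | 194 [(29, 221, 247), (30, 216, 247), (28, 236, 247)] | 198 [(29, 222, 247), (30, 215, 247), (29, 239, 247)] | 202 [(29, 224, 247), (30, 219, 247), (29, 231, 247)] | 206 [(29, 224, 247), (30, 213, 247), (29, 228, 247)] | 210 [(29, 239, 247), (30, 223, 247), (29, 226, 247)] | 214 [(29, 219, 247), (30, 215, 247), (29, 223, 247)] | 218 [(29, 218, 247), (30, 219, 247), (29, 227, 247)] | 222 [(28, 225, 247), (30, 222, 247), (29, 220, 247)] | 226 [(28, 221, 246), (30, 202, 247), (29, 221, 247)] | 230 [(28, 225, 246), (30, 230, 247), (29, 227, 247)] | 234 [(27, 219, 241), (30, 229, 247), (29, 222, 247)] | 238 [(17, 155, 188), (22, 190, 231), (21, 181, 223)] | 242 [(14, 141, 190), (13, 143, 187), (13, 140, 190)] | 
ang -25.218042440808542
[287, 238.5] [-16.4   2.6  76.1]
[287, 182.5] [27.9  2.4 76.1]
[279.5, 210] [ 6.7 -3.2 76.1]
[294.5, 210] [ 6.8  8.1 76.1]
```

Call:
send_rows(
  rows=[
    {"x": 0.3,"y": 1,"z": 30,"twist": -0.055},
    {"x": 0.3,"y": 1,"z": 60,"twist": -0.055},
    {"x": 0.3,"y": 1,"z": 85,"twist": -0.055},
    {"x": 0.3,"y": 1,"z": 98,"twist": -0.055},
    {"x": 0.3,"y": 1,"z": 98,"twist": -0.055},
  ],
)

```text
time_s: 31.95
tool_pos: [0.6631, 0.2205, 0.0557]
ee_rot: [-0.002, 0.221, 0.975, -0.001]
ft_force: [-0.0, 0.8, 0.6]
gripper_width: 0.0426
gripper_force: 0.0
```

Call:
send_rows(
  rows=[
    {"x": 0,"y": 0,"z": 0,"twist": 0},
    {"x": 0,"y": 0,"z": 0,"twist": 0},
    {"x": 0,"y": 0,"z": 0,"twist": 0},
    {"x": 0,"y": 0,"z": 0,"twist": 0},
    {"x": 0,"y": 0,"z": 0,"twist": 0},
  ],
  grip=1,
  grip_force=60,
)

```text
time_s: 32.45
tool_pos: [0.6656, 0.221, 0.0598]
ee_rot: [0.001, 0.221, 0.975, 0.001]
ft_force: [0.5, -0.2, 6.4]
gripper_width: 0.0092
gripper_force: 60.8
```

Run:
```python
from h import *
plan([.6643,.222,.058],None)
eyes.grab_frame('top')
plan([.6643,.222,.058],None);print(manip.get_state()['torque'])
```

```text
t 32.45 at [0.6656 0.221  0.0598] yaw 64.46 w 0.0092 F [ 0.5 -0.2  6.4] -> shift [1.6 0.4 1.8] twist 0
t 32.5 at [0.6655 0.221  0.0598] yaw 64.46 w 0.0091 F [ 0.3 -0.1  6.2] -> shift [1.5 0.4 1.8] twist 0
[-0.03612377  0.05462157 -0.0484099 ]
```

Call:
send_rows(
  rows=[
    {"x": 0,"y": 0,"z": -10,"twist": 0},
    {"x": 0,"y": 0,"z": -20,"twist": 0},
    {"x": 0,"y": 0,"z": -40,"twist": 0},
    {"x": 0,"y": 0,"z": -60,"twist": 0},
    {"x": 0,"y": 0,"z": -85,"twist": 0},
  ],
)

```text
time_s: 33.0
tool_pos: [0.6638, 0.2203, 0.1437]
ee_rot: [-0.001, 0.221, 0.975, -0.001]
ft_force: [0.5, -0.3, 0.5]
gripper_width: 0.009
gripper_force: 59.9
```

Call:
send_rows(
  rows=[
    {"x": 0,"y": 0,"z": 0,"twist": 0},
    {"x": 0,"y": 0,"z": 0,"twist": 0},
    {"x": 0,"y": 0,"z": 0,"twist": 0},
    {"x": 0,"y": 0,"z": 0,"twist": 0},
    {"x": 0,"y": 0,"z": 0,"twist": 0},
  ],
)

```text
time_s: 33.5
tool_pos: [0.6639, 0.2207, 0.1419]
ee_rot: [-0.001, 0.221, 0.975, -0.0]
ft_force: [1.3, 0.2, -0.6]
gripper_width: 0.0088
gripper_force: 59.9
```

Run:
```python
from h import *
import pickle
f,s=look();pickle.dump((f,s),open('w12.pkl','wb'));save(f['img'],'w12')
H,S,V=cv2.split(hsv(f));m=(abs(H.astype(int)-27)<6)&(S>150)
q=s['ee_rot'];Rt=Ro.from_quat([q[1],q[2],q[3],q[0]]).as_matrix()
for c in blobs(m,30)[:3]:
    x,y,w,hh=cv2.boundingRect(c);print((x,y,w,hh))
    for e in([x+w/2,y-.5],[x+w/2,y+hh-.5]):print((Rt.T@(cast(f,[e],s['tool_pos'][2]+.0202,s)[0]-s['tool_pos'])*1000).round(1))
u=283
print([(v,tuple(int(k) for k in hsv(f)[v,u])) for v in range(225,330,5)])
plan([.6,.05,.2],-16.6)
# keyblock slot centre (dark) seen
```

```text
(272, 217, 24, 99)
[ 33.1   0.1 -20.2]
[-14.6   0.2 -20.2]
[(225, (24, 209, 156)), (230, (23, 200, 163)), (235, (24, 206, 166)), (240, (28, 223, 246)), (245, (29, 242, 247)), (250, (30, 235, 247)), (255, (30, 223, 247)), (260, (30, 248, 247)), (265, (30, 219, 247)), (270, (24, 210, 198)), (275, (24, 216, 181)), (280, (24, 217, 175)), (285, (23, 207, 180)), (290, (24, 211, 175)), (295, (24, 203, 176)), (300, (24, 218, 172)), (305, (24, 213, 176)), (310, (24, 225, 169)), (315, (23, 202, 164)), (320, (13, 140, 190)), (325, (13, 141, 188))]
t 33.55 at [0.6641 0.2207 0.1421] yaw 64.45 w 0.009 F [ 1.1  0.3 -0.7] -> shift [ -15.8 -181.7  -57.7] twist 1.415
```

Call:
send_rows(
  rows=[
    {"x": -3,"y": -30,"z": -25,"twist": 0.14},
    {"x": -6,"y": -65,"z": -50,"twist": 0.28},
    {"x": -9,"y": -105,"z": -58,"twist": 0.42},
    {"x": -13,"y": -145,"z": -58,"twist": 0.56},
    {"x": -16,"y": -182,"z": -58,"twist": 0.7},
  ],
)

```text
time_s: 34.05
tool_pos: [0.5998, 0.0476, 0.2013]
ee_rot: [0.0, 0.545, 0.839, 0.0]
ft_force: [0.6, -0.2, -0.4]
gripper_width: 0.0093
gripper_force: 59.9
```

Run:
```python
from h import *
plan([.546,-.15,.2],-16.6)
```

```text
t 34.05 at [0.5998 0.0476 0.2013] yaw 23.97 w 0.0093 F [ 0.6 -0.2 -0.4] -> shift [-158.8 -129.4    1.2] twist 0.708
```

Call:
send_rows(
  rows=[
    {"x": -32,"y": -26,"z": 0,"twist": 0.14},
    {"x": -64,"y": -52,"z": 0,"twist": 0.28},
    {"x": -96,"y": -78,"z": 0,"twist": 0.42},
    {"x": -128,"y": -104,"z": 0,"twist": 0.56},
    {"x": -159,"y": -129,"z": 0,"twist": 0.708},
  ],
)

```text
time_s: 34.55
tool_pos: [0.5476, -0.1499, 0.201]
ee_rot: [-0.0, 0.802, 0.598, 0.0]
ft_force: [0.7, 0.4, -1.0]
gripper_width: 0.009
gripper_force: 59.9
```

Run:
```python
from h import *
plan([.546,-.15,.15],-16.6)
```

```text
t 34.55 at [ 0.5476 -0.1499  0.201 ] yaw -16.56 w 0.009 F [ 0.7  0.4 -1. ] -> shift [-0.5 -1.5 51. ] twist 0.001
```

Call:
send_rows(
  rows=[
    {"x": -0.5,"y": -1.5,"z": 25,"twist": 0},
    {"x": -0.5,"y": -1.5,"z": 50,"twist": 0},
    {"x": -0.5,"y": -1.5,"z": 65,"twist": 0},
    {"x": -0.5,"y": -1.5,"z": 70,"twist": 0},
    {"x": -0.5,"y": -1.5,"z": 70,"twist": 0},
  ],
)

```text
time_s: 35.05
tool_pos: [0.5467, -0.1481, 0.1306]
ee_rot: [-0.0, 0.8, 0.601, -0.0]
ft_force: [0.1, 0.0, -0.7]
gripper_width: 0.009
gripper_force: 59.9
```

Call:
send_rows(
  rows=[
    {"x": 0,"y": 0,"z": 0,"twist": 0},
    {"x": 0,"y": 0,"z": 0,"twist": 0},
    {"x": 0,"y": 0,"z": 0,"twist": 0},
    {"x": 0,"y": 0,"z": 0,"twist": 0},
    {"x": 0,"y": 0,"z": 0,"twist": 0},
  ],
)

```text
time_s: 35.55
tool_pos: [0.5469, -0.1484, 0.1311]
ee_rot: [0.0, 0.8, 0.6, 0.0]
ft_force: [0.3, -0.3, -1.0]
gripper_width: 0.0089
gripper_force: 59.9
```

Run:
```python
from h import *
import pickle
f,s=look();pickle.dump((f,s),open('w13.pkl','wb'))
plan([.546,-.15,.0718],-16.6)
print('proj lock',proj(f,[[.5461,-.1497,.046]],s))
c=f['img'][120:320,185:385];save(cv2.resize(c,(600,600),interpolation=cv2.INTER_CUBIC),'w13')
```

```text
t 35.6 at [ 0.5469 -0.1484  0.1311] yaw -16.21 w 0.0089 F [-0.4 -0.6 -1.1] -> shift [-1.8 -0.4 59.3] twist 0.007
proj lock [[281.51556895 217.62500357]]
```

View pics/w13.png

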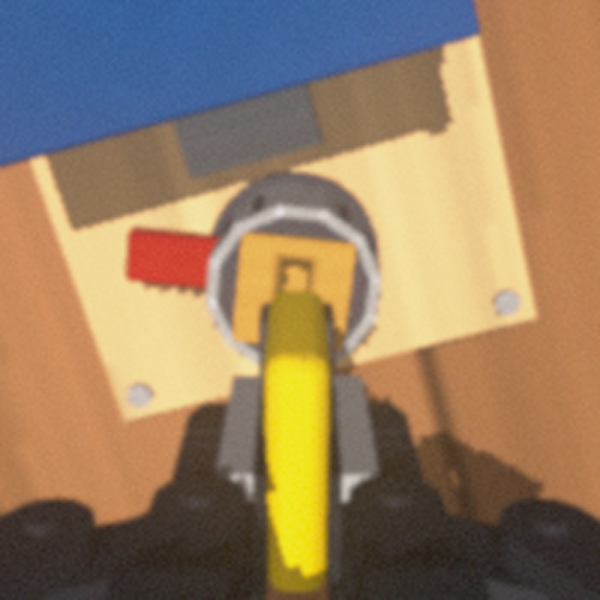

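The crop shows the lock ring centred at crop (294,290), with the slot at u≈295 turned about 4-5° clockwise of the key, whose centreline is at u≈298. The red arm points left (open), and the cover's ear is just above the lock. I'll align and insert.

Call:
send_rows(
  rows=[
    {"x": -3,"y": -0.7,"z": 10,"twist": 0.075},
    {"x": -3,"y": -0.7,"z": 20,"twist": 0.075},
    {"x": -3,"y": -0.7,"z": 28,"twist": 0.075},
    {"x": -3,"y": -0.7,"z": 34,"twist": 0.075},
    {"x": -3,"y": -0.7,"z": 36,"twist": 0.075},
  ],
)

```text
time_s: 36.1
tool_pos: [0.5449, -0.1509, 0.094]
ee_rot: [-0.0, 0.821, 0.57, -0.0]
ft_force: [-0.5, 0.6, -0.2]
gripper_width: 0.0089
gripper_force: 59.9
```

Call:
send_rows(
  rows=[
    {"x": 0,"y": 0,"z": 2,"twist": 0},
    {"x": 0,"y": 0,"z": 4,"twist": 0},
    {"x": 0,"y": 0,"z": 5.5,"twist": 0},
    {"x": 0,"y": 0,"z": 7,"twist": 0},
    {"x": 0,"y": 0,"z": 7,"twist": 0},
  ],
)

```text
time_s: 36.6
tool_pos: [0.5456, -0.1512, 0.0883]
ee_rot: [0.0, 0.822, 0.57, 0.0]
ft_force: [-1.0, 0.5, 3.0]
gripper_width: 0.0088
gripper_force: 60.7
```

Run:
```python
from h import *
plan([.546,-.15,.0718],-20.7);print(manip.get_state()['torque'])
```

```text
t 36.6 at [ 0.5456 -0.1512  0.0883] yaw -20.51 w 0.0088 F [-1.   0.5  3. ] -> shift [ 1.3 -0.  16.5] twist 0.003
[ 0.15150882  0.1804173  -0.03752464]
```

Call:
send_rows(
  rows=[
    {"x": 0,"y": 0,"z": 1.5,"twist": 0},
    {"x": 0,"y": 0,"z": 3,"twist": 0},
    {"x": 0,"y": 0,"z": 4.5,"twist": 0},
    {"x": 0,"y": 0,"z": 6,"twist": 0},
    {"x": 0,"y": 0,"z": 6,"twist": 0},
  ],
)

```text
time_s: 37.1
tool_pos: [0.5449, -0.1517, 0.0816]
ee_rot: [0.0, 0.822, 0.57, -0.0]
ft_force: [-0.2, -3.7, -1.8]
gripper_width: 0.0092
gripper_force: 59.8
```

Run:
```python
from h import *
plan([.546,-.15,.0718],-20.7);print(manip.get_state()['torque'])
```

```text
t 37.1 at [ 0.5449 -0.1517  0.0816] yaw -20.55 w 0.0092 F [-0.2 -3.7 -1.8] -> shift [2.  0.4 9.8] twist 0.003
[-0.99746535  0.1735706  -0.02664236]
```

Call:
send_rows(
  rows=[
    {"x": -0.8,"y": 0,"z": 2.5,"twist": 0},
    {"x": -0.8,"y": 0,"z": 5,"twist": 0},
    {"x": -0.8,"y": 0,"z": 7.5,"twist": 0},
    {"x": -0.8,"y": 0,"z": 10,"twist": 0},
    {"x": -0.8,"y": 0,"z": 11,"twist": 0},
  ],
)

```text
time_s: 37.6
tool_pos: [0.5452, -0.152, 0.0716]
ee_rot: [-0.0, 0.822, 0.57, 0.0]
ft_force: [-7.9, -0.4, 18.1]
gripper_width: 0.0091
gripper_force: 62.7
```

Run:
```python
from h import *
plan([.546,-.15,.0718],-20.7);print(manip.get_state()['torque'])
```

```text
t 37.6 at [ 0.5452 -0.152   0.0716] yaw -20.52 w 0.0091 F [-7.9 -0.4 18.1] -> shift [ 2.2  0.1 -0.2] twist 0.003
[0.06190523 1.63679729 0.04046038]
```

Call:
send_rows(
  rows=[
    {"x": 0,"y": -0.3,"z": -0.5,"twist": 0.14},
    {"x": 0.1,"y": -0.6,"z": -0.5,"twist": 0.28},
    {"x": 0.2,"y": -0.8,"z": -0.5,"twist": 0.42},
    {"x": 0.3,"y": -1.1,"z": -0.5,"twist": 0.56},
    {"x": 0.5,"y": -1.3,"z": -0.5,"twist": 0.7},
  ],
)

```text
time_s: 38.1
tool_pos: [0.5433, -0.1507, 0.0717]
ee_rot: [-0.001, 0.968, 0.251, -0.0]
ft_force: [-7.4, -0.3, 9.6]
gripper_width: 0.0092
gripper_force: 61.4
```

Run:
```python
from h import *
plan([.546,-.15,.0718],-91);print(manip.get_state()['torque'])
```

```text
t 38.1 at [ 0.5433 -0.1507  0.0717] yaw -60.95 w 0.0092 F [-7.4 -0.3  9.6] -> shift [ 2.7  0.7 -0.1] twist 0.524
[-0.05694333  1.5992464   0.10331399]
```

Call:
send_rows(
  rows=[
    {"x": 0,"y": -0.2,"z": 0,"twist": 0.13},
    {"x": 0.1,"y": -0.5,"z": 0,"twist": 0.26},
    {"x": 0.2,"y": -0.7,"z": 0,"twist": 0.39},
    {"x": 0.3,"y": -1,"z": 0,"twist": 0.52},
    {"x": 0.4,"y": -1.1,"z": 0,"twist": 0.6},
  ],
)

```text
time_s: 38.6
tool_pos: [0.543, -0.149, 0.0717]
ee_rot: [-0.001, 0.999, -0.046, -0.001]
ft_force: [-8.7, 2.8, 13.3]
gripper_width: 0.0088
gripper_force: 61.9
```

Call:
send_rows(
  rows=[
    {"x": 0,"y": 0,"z": 0,"twist": 0},
    {"x": 0,"y": 0,"z": 0,"twist": 0},
    {"x": 0,"y": 0,"z": 0,"twist": 0},
    {"x": 0,"y": 0,"z": 0,"twist": 0},
    {"x": 0,"y": 0,"z": 0,"twist": 0},
  ],
)

```text
time_s: 39.1
tool_pos: [0.543, -0.1491, 0.0717]
ee_rot: [-0.001, 0.999, -0.044, -0.001]
ft_force: [-9.0, 2.4, 13.4]
gripper_width: 0.0092
gripper_force: 61.9
```

```bash
cat >> h.py <<'E'
def arm():
    f,_=look('top'); H,S,V=cv2.split(hsv(f)); red=((H<6)|(H>172))&(S>150)&(V>70); red[:, :285]=0; red[:,345:]=0; red[:180]=0; red[240:]=0
    for c in blobs(red,6)[:3]:
        r=cv2.minAreaRect(c); print('arm',np.round(r[0],1),np.round(r[1],1),cast(f,[r[0]],.028)[0].round(4))
E
python3 - <<'E'
from h import *
plan([.546,-.15,.0718],-91);print(manip.get_state()['torque']);arm()
E
```

```text
t 39.1 at [ 0.543  -0.1491  0.0717] yaw -94.99 w 0.0092 F [-9.   2.4 13.4] -> shift [ 3.1  0.6 -0.1] twist -0.07
[0.48338652 1.91839417 0.01178439]
```

Call:
send_rows(
  rows=[
    {"x": 0,"y": -0.1,"z": 0,"twist": 0.04},
    {"x": 0,"y": -0.2,"z": 0,"twist": 0.08},
    {"x": 0,"y": -0.2,"z": 0,"twist": 0.1},
    {"x": 0,"y": -0.2,"z": 0,"twist": 0.12},
    {"x": 0,"y": -0.2,"z": 0,"twist": 0.12},
  ],
)

```text
time_s: 39.65
tool_pos: [0.5431, -0.1485, 0.0717]
ee_rot: [-0.001, 0.995, -0.103, -0.001]
ft_force: [-7.9, 4.1, 13.9]
gripper_width: 0.0094
gripper_force: 62.1
```

Run:
```python
from h import *
plan([.546,-.15,.0718],-91);print(manip.get_state()['torque']);arm()
```

```text
t 39.65 at [ 0.5431 -0.1485  0.0717] yaw -101.87 w 0.0094 F [-7.9  4.1 13.9] -> shift [ 3.2  0.9 -0.1] twist -0.19
[0.68541709 1.99113347 0.09648816]
```

Call:
send_rows(
  rows=[
    {"x": 0,"y": 0,"z": 0,"twist": 0.03},
    {"x": 0,"y": 0,"z": 0,"twist": 0.06},
    {"x": 0,"y": 0,"z": 0,"twist": 0.08},
    {"x": 0,"y": 0,"z": 0,"twist": 0.08},
    {"x": 0,"y": 0,"z": 0,"twist": 0.08},
  ],
)

```text
time_s: 40.2
tool_pos: [0.543, -0.1483, 0.0717]
ee_rot: [-0.001, 0.99, -0.142, -0.001]
ft_force: [-9.7, 4.1, 13.7]
gripper_width: 0.0089
gripper_force: 62.3
```

Run:
```python
from h import *
plan([.546,-.15,.0718],-91);print(manip.get_state()['torque']);arm()
```

```text
t 40.2 at [ 0.543  -0.1483  0.0717] yaw -106.37 w 0.0089 F [-9.7  4.1 13.7] -> shift [ 3.3  0.8 -0.1] twist -0.268
[0.79717611 2.00285561 0.46704561]
```

Call:
send_rows(
  rows=[
    {"x": 0,"y": 0.2,"z": 0,"twist": -0.05},
    {"x": 0,"y": 0.3,"z": 0,"twist": -0.1},
    {"x": 0,"y": 0.4,"z": 0,"twist": -0.14},
    {"x": 0,"y": 0.4,"z": 0,"twist": -0.15},
    {"x": 0,"y": 0.4,"z": 0,"twist": -0.15},
  ],
)

```text
time_s: 40.75
tool_pos: [0.5429, -0.1492, 0.0717]
ee_rot: [-0.001, 0.998, -0.068, -0.001]
ft_force: [-7.7, 2.3, 10.9]
gripper_width: 0.0089
gripper_force: 61.8
```

Run:
```python
from h import *
plan([.546,-.15,.0718],-91);print(manip.get_state()['torque'])
```

```text
t 40.75 at [ 0.5429 -0.1492  0.0717] yaw -97.82 w 0.0089 F [-7.7  2.3 10.9] -> shift [ 3.1  0.4 -0.1] twist -0.119
[ 0.51002955  1.76282893 -0.04206419]
```

Call:
send_rows(
  rows=[
    {"x": 0,"y": 0,"z": -3,"twist": 0},
    {"x": 0,"y": 0,"z": -8,"twist": 0},
    {"x": 0,"y": 0,"z": -14,"twist": 0},
    {"x": 0,"y": 0,"z": -22,"twist": 0},
    {"x": 0,"y": 0,"z": -32,"twist": 0},
  ],
)

```text
time_s: 41.25
tool_pos: [0.5444, -0.15, 0.1044]
ee_rot: [0.0, 0.998, -0.068, 0.001]
ft_force: [-0.2, -0.4, 0.8]
gripper_width: 0.0089
gripper_force: 59.8
```

Call:
send_rows(
  rows=[
    {"x": 0,"y": 0,"z": -20,"twist": 0},
    {"x": 0,"y": 0,"z": -50,"twist": 0},
    {"x": 0,"y": 0,"z": -90,"twist": 0},
    {"x": 0,"y": 0,"z": -90,"twist": 0},
    {"x": 0,"y": 0,"z": -90,"twist": 0},
  ],
)

```text
time_s: 41.75
tool_pos: [0.5447, -0.1503, 0.195]
ee_rot: [0.0, 0.998, -0.068, 0.002]
ft_force: [0.2, -0.3, -0.7]
gripper_width: 0.0087
gripper_force: 59.9
```

Run:
```python
from h import *
import pickle
arm();f,s=look();pickle.dump((f,s),open('w14.pkl','wb'))
plan([.6655,.221,.19],64.46)
H,S,V=cv2.split(hsv(f))
m=(abs(H.astype(int)-27)<6)&(S>150);c=blobs(m,30)[0];print('key',cv2.boundingRect(c),cv2.minAreaRect(c))
red=((H<6)|(H>172))&(S>150)&(V>70)
for c in blobs(red,20)[:3]:
    r=cv2.minAreaRect(c);B=cast(f,cv2.boxPoints(r),.028,s);print('red',r,B.mean(0).round(4),B[:,:2].round(4).tolist())
```

```text
t 41.85 at [ 0.5437 -0.1497  0.1931] yaw -97.85 w 0.0088 F [ 0.2  0.5 -0.6] -> shift [  70.  -383.8    3.3] twist -2.833
key (272, 220, 24, 97) ((283.5, 268.0), (96.0, 23.0), 90.0)
red ((250.0, 194.0), (14.0, 18.0), 90.0) [ 0.5486 -0.1151  0.028 ] [[0.5574, -0.107], [0.5549, -0.1258], [0.5398, -0.1234], [0.5424, -0.1043]]
```

Call:
send_rows(
  rows=[
    {"x": 5,"y": -25,"z": 0,"twist": -0.145},
    {"x": 10,"y": -50,"z": 0,"twist": -0.29},
    {"x": 14,"y": -75,"z": 0,"twist": -0.435},
    {"x": 18,"y": -100,"z": 0,"twist": -0.58},
    {"x": 23,"y": -128,"z": 0,"twist": -0.725},
  ],
)

```text
time_s: 42.35
tool_pos: [0.5836, -0.0255, 0.1924]
ee_rot: [-0.0, 0.956, 0.292, -0.001]
ft_force: [0.7, 0.1, -0.9]
gripper_width: 0.0092
gripper_force: 59.9
```

Run:
```python
from h import *
plan([.664,.2207,.19],64.45)
```

```text
t 42.35 at [ 0.5836 -0.0255  0.1924] yaw -56.03 w 0.0092 F [ 0.7  0.1 -0.9] -> shift [ 204.3 -159.2    2.3] twist -2.103
```

Call:
send_rows(
  rows=[
    {"x": 20,"y": -16,"z": 0,"twist": -0.145},
    {"x": 40,"y": -32,"z": 0,"twist": -0.29},
    {"x": 60,"y": -48,"z": 0,"twist": -0.435},
    {"x": 80,"y": -64,"z": 0,"twist": -0.58},
    {"x": 102,"y": -80,"z": 0,"twist": -0.725},
  ],
)

```text
time_s: 42.85
tool_pos: [0.6241, 0.0978, 0.1922]
ee_rot: [-0.001, 0.79, 0.612, -0.001]
ft_force: [-0.2, -0.0, -0.7]
gripper_width: 0.009
gripper_force: 59.9
```

Run:
```python
from h import *
plan([.664,.2207,.19],64.45)
```

```text
t 42.85 at [0.6241 0.0978 0.1922] yaw -14.46 w 0.009 F [-0.2 -0.  -0.7] -> shift [128.9   7.9   2.1] twist -1.377
```

Call:
send_rows(
  rows=[
    {"x": 25,"y": 2,"z": 0,"twist": -0.14},
    {"x": 50,"y": 3,"z": 0,"twist": -0.28},
    {"x": 75,"y": 5,"z": 0,"twist": -0.42},
    {"x": 100,"y": 6,"z": 0,"twist": -0.56},
    {"x": 129,"y": 8,"z": 0,"twist": -0.7},
  ],
)

```text
time_s: 43.35
tool_pos: [0.6649, 0.2199, 0.192]
ee_rot: [-0.001, 0.533, 0.846, -0.001]
ft_force: [-0.2, -0.1, 0.8]
gripper_width: 0.0094
gripper_force: 59.9
```

Call:
send_rows(
  rows=[
    {"x": 0,"y": 0,"z": 0,"twist": -0.14},
    {"x": 0,"y": 0,"z": 0,"twist": -0.28},
    {"x": 0,"y": 0,"z": 0,"twist": -0.42},
    {"x": 0,"y": 0,"z": 0,"twist": -0.56},
    {"x": 0,"y": 0,"z": 0,"twist": -0.675},
  ],
)

```text
time_s: 43.85
tool_pos: [0.6646, 0.2194, 0.1918]
ee_rot: [-0.001, 0.222, 0.975, -0.001]
ft_force: [0.2, 0.2, 1.1]
gripper_width: 0.0088
gripper_force: 59.9
```

Call:
send_rows(
  rows=[
    {"x": 0,"y": 0,"z": 0,"twist": 0},
    {"x": 0,"y": 0,"z": 0,"twist": 0},
    {"x": 0,"y": 0,"z": 0,"twist": 0},
    {"x": 0,"y": 0,"z": 0,"twist": 0},
    {"x": 0,"y": 0,"z": 0,"twist": 0},
  ],
)

```text
time_s: 44.35
tool_pos: [0.6651, 0.2195, 0.1933]
ee_rot: [-0.0, 0.225, 0.974, -0.0]
ft_force: [-0.7, -0.7, 0.4]
gripper_width: 0.0091
gripper_force: 59.9
```

Run:
```python
from h import *
plan([.664,.2207,.142],64.45)
```

```text
t 44.35 at [0.6651 0.2195 0.1933] yaw 63.95 w 0.0091 F [-0.7 -0.7  0.4] -> shift [ 1.5  0.6 51.3] twist -0.009
```

Go to the same pose as just after lifting, then compare the key's place in the grip with the earlier frame.

Call:
send_rows(
  rows=[
    {"x": 1.5,"y": 0.6,"z": 20,"twist": -0.009},
    {"x": 1.5,"y": 0.6,"z": 40,"twist": -0.009},
    {"x": 1.5,"y": 0.6,"z": 51,"twist": -0.009},
    {"x": 1.5,"y": 0.6,"z": 51,"twist": -0.009},
    {"x": 1.5,"y": 0.6,"z": 51,"twist": -0.009},
  ],
)

```text
time_s: 44.85
tool_pos: [0.6643, 0.2207, 0.143]
ee_rot: [0.0, 0.221, 0.975, 0.0]
ft_force: [0.5, -0.4, -0.3]
gripper_width: 0.0089
gripper_force: 59.9
```

Call:
send_rows(
  rows=[
    {"x": 0,"y": 0,"z": 0,"twist": 0},
    {"x": 0,"y": 0,"z": 0,"twist": 0},
    {"x": 0,"y": 0,"z": 0,"twist": 0},
    {"x": 0,"y": 0,"z": 0,"twist": 0},
    {"x": 0,"y": 0,"z": 0,"twist": 0},
  ],
)

```text
time_s: 45.35
tool_pos: [0.6641, 0.2207, 0.1426]
ee_rot: [0.0, 0.221, 0.975, 0.0]
ft_force: [-0.2, -0.3, -0.5]
gripper_width: 0.009
gripper_force: 59.9
```

Run:
```python
from h import *
import pickle
f0,s0=pickle.load(open('w12.pkl','rb'));f,s=look()
for g in(f0,f):
    H,S,V=cv2.split(hsv(g));m=(abs(H.astype(int)-27)<6)&(S>150);c=blobs(m,30)[0];print('key',cv2.boundingRect(c),[int(v) for v in V[212:245:2,284]],[int(v) for v in S[308:324,284]])
g0=cv2.cvtColor(f0['img'],7).astype(np.float32);g1=cv2.cvtColor(f['img'],7).astype(np.float32)
w=slice(215,320),slice(268,300);print('key shift px',cv2.phaseCorrelate(g0[w].copy(),g1[w].copy()))
w=slice(100,210),slice(200,380);print('bg shift px',cv2.phaseCorrelate(g0[w].copy(),g1[w].copy()))
plan([.664,.2207,.142],64.45)
```

```text
key (272, 217, 24, 99) [87, 101, 140, 153, 154, 154, 158, 159, 158, 164, 163, 168, 175, 221, 246, 247, 247] [218, 208, 215, 217, 203, 219, 209, 209, 168, 151, 140, 142, 141, 143, 142, 142]
key (272, 217, 24, 99) [84, 112, 140, 152, 155, 156, 161, 159, 162, 162, 163, 168, 173, 223, 246, 247, 247] [215, 200, 219, 221, 214, 216, 203, 190, 170, 146, 139, 138, 146, 141, 141, 140]
key shift px ((0.1271549412760109, -0.1943094941015957), 0.9669693200676529)
bg shift px ((-0.27842376501924093, -0.37417247464749437), 1.0513212140401205)
t 45.4 at [0.6641 0.2207 0.1426] yaw 64.51 w 0.0092 F [-0.1  0.  -0.2] -> shift [ 0.1 -0.   0.6] twist 0.001
```

Call:
send_rows(
  rows=[
    {"x": 0,"y": 0,"z": 20,"twist": 0},
    {"x": 0,"y": 0,"z": 40,"twist": 0},
    {"x": 0,"y": 0,"z": 55,"twist": 0},
    {"x": 0,"y": 0,"z": 60,"twist": 0},
    {"x": 0,"y": 0,"z": 60,"twist": 0},
  ],
)

```text
time_s: 45.9
tool_pos: [0.6636, 0.2206, 0.0816]
ee_rot: [-0.001, 0.221, 0.975, -0.0]
ft_force: [-0.2, -1.2, -0.7]
gripper_width: 0.0092
gripper_force: 59.9
```

Call:
send_rows(
  rows=[
    {"x": 0,"y": 0,"z": 2,"twist": 0},
    {"x": 0,"y": 0,"z": 4,"twist": 0},
    {"x": 0,"y": 0,"z": 6,"twist": 0},
    {"x": 0,"y": 0,"z": 8,"twist": 0},
    {"x": 0,"y": 0,"z": 8,"twist": 0},
  ],
)

```text
time_s: 46.4
tool_pos: [0.6643, 0.2212, 0.0745]
ee_rot: [0.0, 0.22, 0.975, 0.0]
ft_force: [1.0, 1.4, -2.1]
gripper_width: 0.009
gripper_force: 59.9
```

Run:
```python
from h import *
plan([.664,.2207,.0598],64.45);print(manip.get_state()['torque'])
```

```text
t 46.4 at [0.6643 0.2212 0.0745] yaw 64.53 w 0.009 F [ 1.   1.4 -2.1] -> shift [ 0.  -0.6 14.7] twist 0.001
[ 0.28960534 -0.35937671  0.0116959 ]
```

Inside the slot; push home.

Call:
send_rows(
  rows=[
    {"x": 0,"y": 0,"z": 4,"twist": 0},
    {"x": 0,"y": 0,"z": 8,"twist": 0},
    {"x": 0,"y": 0,"z": 12,"twist": 0},
    {"x": 0,"y": 0,"z": 15,"twist": 0},
    {"x": 0,"y": 0,"z": 16,"twist": 0},
  ],
)

```text
time_s: 46.9
tool_pos: [0.6642, 0.2213, 0.0598]
ee_rot: [0.0, 0.22, 0.975, 0.001]
ft_force: [-5.3, 1.0, 16.3]
gripper_width: 0.0093
gripper_force: 62.4
```

Run:
```python
from h import *
plan([.664,.2207,.0598],64.45);print(manip.get_state()['torque'])
```

```text
t 46.9 at [0.6642 0.2213 0.0598] yaw 64.54 w 0.0093 F [-5.3  1.  16.3] -> shift [-0.  -0.7 -0. ] twist 0.002
[ 0.36284946  1.33202509 -0.01402195]
```

Call:
send_rows(
  rows=[
    {"x": 0,"y": 0,"z": 0,"twist": 0},
    {"x": 0,"y": 0,"z": 0,"twist": 0},
    {"x": 0,"y": 0,"z": 0,"twist": 0},
    {"x": 0,"y": 0,"z": 0,"twist": 0},
    {"x": 0,"y": 0,"z": 0,"twist": 0},
  ],
  grip=0,
)

```text
time_s: 47.4
tool_pos: [0.664, 0.2204, 0.0581]
ee_rot: [-0.0, 0.221, 0.975, -0.0]
ft_force: [-0.0, 0.6, 0.2]
gripper_width: 0.0427
gripper_force: 0.0
```

Call:
send_rows(
  rows=[
    {"x": 0,"y": 0,"z": -20,"twist": 0},
    {"x": 0,"y": 0,"z": -50,"twist": 0},
    {"x": 0,"y": 0,"z": -90,"twist": 0},
    {"x": 0,"y": 0,"z": -120,"twist": 0},
    {"x": 0,"y": 0,"z": -120,"twist": 0},
  ],
)

```text
time_s: 47.9
tool_pos: [0.6666, 0.2207, 0.1844]
ee_rot: [0.004, 0.221, 0.975, 0.002]
ft_force: [1.3, -0.1, 0.1]
gripper_width: 0.0427
gripper_force: 0.0
```

Call:
send_rows(
  rows=[
    {"x": 0,"y": 40,"z": -20,"twist": 0},
    {"x": 10,"y": 60,"z": -20,"twist": 0},
    {"x": 20,"y": 60,"z": -20,"twist": 0},
    {"x": 20,"y": 60,"z": -20,"twist": 0},
    {"x": 20,"y": 60,"z": -20,"twist": 0},
  ],
)

```text
time_s: 48.4
tool_pos: [0.6717, 0.2822, 0.1981]
ee_rot: [-0.0, 0.221, 0.975, -0.001]
ft_force: [0.5, -0.1, -1.0]
gripper_width: 0.042
gripper_force: 0.0
```

Run:
```python
from h import *
f,s=look();yel(f,s,.08)
plan([.6,.3,.2],None);arm()
f,_=look('top');H,S,V=cv2.split(hsv(f));m=(abs(H.astype(int)-110)<12)&(S>140)&(V>60)
for c in blobs(m,300)[:4]:
    r=cv2.minAreaRect(c);B=cast(f,cv2.boxPoints(r),.066);print('blue',np.round(r[0]),B.mean(0).round(4),[round(1000*float(np.linalg.norm(B[i+1]-B[i]))) for i in(0,1)],r[2])
for o in saws(f,None,12):print(o)
f,_=look('side');H,S,V=cv2.split(hsv(f));red=((H<6)|(H>172))&(S>150)&(V>70);print('side red',[(cv2.minAreaRect(c)[0],cv2.minAreaRect(c)[1]) for c in blobs(red,8)])
# expected side projections of locked arm tip
print(proj(f,[[.5465,-.125,.028],[.546,-.15,.046],[.547,-.102,.028]]).round(0).tolist())
```

```text
yellow px [223. 216.] size [45. 17.] c [0.6585 0.2272 0.08  ] ang -24.5 mm [15, 43]
t 48.45 at [0.672  0.2818 0.1983] yaw 64.41 w 0.0423 F [-0.5 -0.6  1.3] -> shift [ 72.8 -14.6  -1.7] twist 0
arm [310.1 211.3] [5.1 4.9] [ 0.5497 -0.1156  0.028 ]
blue [ 88. 228.] [0.5031 0.5666 0.066 ] [168, 167] 60.945396423339844
blue [291. 211.] [ 0.5472 -0.0552  0.066 ] [74, 117] 90.0
blue [ 25. 216.] [0.5442 0.7617 0.066 ] [119, 43] 2.2906100749969482
(array([195.2, 135.4]), array([0.7978, 0.2561]), 11.8)
(array([309.4, 211.3]), array([ 0.5507, -0.1128]), 3.1)
side red [((318.2369384765625, 168.45953369140625), (30.259382247924805, 7.678888320922852))]
[[304.0, 238.0], [307.0, 238.0], [300.0, 234.0]]
```

```bash
python3 -c "
from station import manip
print(manip.hand_in())"
```

```text
the job is handed in; nothing more can be done
None
```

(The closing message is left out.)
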